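# Clear and sand the seam of a printed battery insert, then stow the block

### The job

Finish the printed battery insert: first use the bench brush, not the fingers, to sweep every broken-off support piece off the deck into the chip tray in front of it, and put the brush back down on the bench. Then sand the glue seam with the foam-soled block, in one steady pass along the whole deck from the clipped-corner end to the square end and back again, block centred on and in line with the seam and kept pressed with light, even pressure of about half a kilo. Finally lay the block, flat on its sole, and the pack of spare sheets from the top of the drawer unit side by side on the floor of the open drawer, and push the drawer fully shut, leaving the batteries and other tools where they are.

Things in the scene. Friction and masses are not known exactly. Their poses are not given: they have to be found in the camera images.
- insert: grey 3D-printed battery insert on a plywood board, fixed to the bench. Origin: on the bench under the middle of its flat deck; x points away from the robot to the four pockets, y along the deck to the robot's left, z up. The deck is the strip on the robot's side: x -40 to +50 mm, y -110 to +110 mm, top 50 mm up, open at its front edge and both ends. A thin dark glue seam runs along it at x = 0
- seam_start (a point): seam's end at the clipped end of the deck (insert frame 0, +110, 50 mm): here, on the robot's left, the insert's corners are cut off at 45 degrees (15 mm on the deck, 30 mm behind)
- seam_end (a point): seam's end at the square end of the deck, on the robot's right (insert frame 0, -110, 50 mm)
- deck_wall (a point): top edge, middle of the wall behind the deck (insert frame +50, 0, 62 mm): it closes the deck's far side and rises 12 mm above it; the pockets behind it reach to x = +145 mm and are no higher
- chip_tray (a point): floor centre of the low aluminium chip tray hooked to the board along the deck's front edge (insert frame -78.5, 0, 4 mm). Inside it reaches from x = -113 mm to the board under the deck's edge (-40 mm) and y -122 to +122 mm; its rims are 30 mm above the bench, 20 mm below the deck
- brush: bench brush standing on its bristles: pale wooden back 115 x 34 mm, 32 to 52 mm above the bristle tips; dark stiff bristle block 106 x 36 mm, 32 mm tall; round handle 88 mm long off one end. Origin: middle of the bristle block at the tips; x along the brush, away from the handle; z up. Grip across the back (34 mm); centre of mass about 4 mm towards the handle. 0.13 kg
- block: dark hand sanding block lying on its foam sole (90 x 48 mm): back plate 94 x 52 mm, 10 to 23 mm up; on it a grip ridge 74 mm long (along x), 26 mm wide, 23 to 53 mm up. Origin: middle of the underside of the uncompressed sole; x along the block, z up. The sole yields 1 mm per 1.5 N, at most 8 mm (12 N); under its own weight 1 mm. 0.16 kg
- pack: small cardboard pack of spare sanding sheets, 85 x 50 x 22 mm, lying flat on top of the drawer unit near its front; origin: centre of its underside, x along its length. 0.09 kg
- unit_drawer0 (a joint): opening of the drawer of the wooden drawer unit: 0 shut, 0.166 m fully out; slides with about 1 N of friction and stays where it is left
- drawer_floor (a point): point on the drawer's inner floor, midway across, 65 mm behind the inside of the front panel, 23 mm above the bench; x points into the unit (away from the robot), y across. Floor inside 195 mm (x) by 198 mm (y), sides 52 mm high; the unit's top is 96 mm above the bench, and things up to 55 mm tall go in under it. Only the part of the drawer standing out of the unit is free from above
- drawer_face (a point): middle of the outer face of the drawer's front panel, 52 mm above the bench; the panel is 234 mm wide, top edge 84 mm up; a bar handle 120 mm long runs across it, 35 mm in front of it, 58 mm above the bench
- scrap0: broken-off white print support on the deck, block 22 x 24 x 18 mm, 12 g; may be absent; origin: centre of the face it starts on
- scrap1: broken-off white print support on the deck, stepped piece 20 x 28 x 24 mm, 12 g; may be absent; origin: centre of the face it starts on
- scrap2: broken-off white print support on the deck, block 24 x 20 x 21 mm, 12 g; may be absent; origin: centre of the face it starts on
- scrap3: broken-off white print support on the deck, stepped piece 26 x 22 x 22 mm, 12 g; may be absent; origin: centre of the face it starts on
- scrap4: broken-off white print support on the deck, upright block 20 x 20 x 24 mm, 12 g; may be absent; origin: centre of the face it starts on
- battery_a: tool battery, black base 80 x 54 x 42 mm with a red tower, 92 mm tall; origin: centre of its underside; leave it alone
- battery_b: tool battery, like battery_a; origin: centre of its underside; leave it alone
- battery_c: tool battery, like battery_a; origin: centre of its underside; leave it alone
- caliper: steel caliper lying flat, 225 mm long; origin: centre of its underside; leave it alone
- glue: small glue bottle, 34 mm wide, 92 mm tall; origin: centre of its underside; leave it alone
- driver: screwdriver lying on the bench; origin: centre of its underside; leave it alone

How it is judged:
By the outcome, as a careful person would: the job done as asked, in the order asked, and still so for the second after the job is handed in, with the robot touching nothing.
Of scrap0, scrap1, scrap2, scrap3, scrap4 only 3 to 5 are there at a start; the rules pass over those that are not, and their reading is None.
At some moment in a run one of block may be knocked a few centimetres aside while the robot is not near it.
Once in a run the grip may slacken for a moment while it holds something.
It also fails if it takes over 192 s, if anything falls off the work surface, if the arm or the gripper's body presses on something with over 40 N, if the wrist force passes 120 N, or if a joint passes its speed limit or range.

### The arm

A 6-joint arm with a two-finger parallel gripper is mounted at the origin on the work surface. World frame = base frame: x ahead of the robot, y to its left, z up, the work surface at z = 0. Lengths are in mm, angles in degrees, forces in N, time in s.
With the tool pointing down it reaches from about 350 to 775 mm from the base axis. Payload 5.5 kg.
Tool frame: the origin (TCP) lies at the very end of the fingers, on their centre line; the grasp point (between the pads) lies 19 mm behind it (manip.grip_point_offset is the distance from the TCP to the grasp point, in mm); z points along the fingers, y is the direction in which the jaws open and shut (so a half turn about z gives the same grasp; the last joint's range is limited). The gripper opens to 85 mm and grips with 20 to 120 N. Pads are 22 mm wide; open, the fingers measure 114 mm over their backs; the gripper's body (76 mm by 85 mm) begins 54 mm behind the grasp point. The pads swing forward as they close: fully open they stand 13 mm farther back than shut.
Start: joints at [60.069, 17.945, 2.641, 74.691, 0, 82.002], TCP at [214.801, 533.416, 231.323] pointing down, gripper open.
Joint ranges: [-158.12, 158.12], [-49.38, 96.58], [-58.88, 72.47], [-126.05, 133.96], [-84.25, 85.87], [-180, 180]. Speed limits (degrees/s): [147.25, 147.25, 180, 180, 180, 180].

### API

Orientations are given as [roll, pitch, yaw] about the fixed x, y, z axes, in that order (R = Rz(yaw) Ry(pitch) Rx(roll)).
In Python, from cell import manip, grab_frame, camera_params gives the robot as it stands. The module is installed in compiled form; this text tells all that it offers.
- The arm moves only by the tool carry_out, never from a script. Its argument "motion" is a list of rows, each a list of 7 numbers: the turn, a rotation vector about the tool's x, y, z in degrees, then the shift along the tool's x, y, z in m, then the closure in counts, from 0 (fully open) to 255 (shut). In form: [[ax, ay, az, dx, dy, dz, jaw], ...]. A call has 1 to 12 rows; each row shifts and turns the pose as measured when the row begins, along the tool's axes as they then stand; what a row does not reach is not made up. A row lasts 1/10 s, in which the tool goes at most 50 mm and 8.59 degrees, less where a joint would pass 70% of its speed; a pose out of reach is approached as far as the arm can. A call is refused whole if a number of a shift passes 0.05 or a number of a turn 8.59, either way. A call with a gripper value outside its range is refused whole. The fingers move at their own pace and stop on an object; "grip_force" is the grip in N (left out, the last holds). Time passes only in rows, so rows that do not move let the fingers close. It gives the time, the measured TCP pose, the force and the opening at its end, in the units of the state.
- manip.read_state(): the state, without advancing time (a new reading comes with each control period).
- grab_frame(name): name is "side" or "top"; returns the picture (480x640x3 uint8, red, green, blue); there is no depth.
- camera_params(name): a dict with "fx", "fy", "cx", "cy" (pixels), "rvec" (rotation vector, rad) and "tvec" (3), from world to camera coordinates, as OpenCV has them. Camera axes: x right, y down, z forward; pixel columns grow to the right and rows downward; lengths in mm; the calibration is good to about 2 mm. A picture is of the moment at which its call begins. camera_params takes no time and is no camera call.
- manip.close_job(): hands the job in, once; it reports no verdict.
The state is a dict: "clock": time; "joint_positions": joint angles; "qd": joint speeds; "joint_torque": joint torques, N m; "tcp_pos": TCP position; "tool_rot": TCP orientation; "force": force on the tool from outside, world axes, zero at the start; "torque": the same for the moment, N m; "finger_gap": finger opening in mm.
Only numpy, scipy, OpenCV 4.12 (cv2) and the standard library are available. Lean on these libraries where they do the work, as an engineer would, in place of code of your own. Each camera call takes 0.05 s, during which the arm holds its last target.

## Working session

There is one attempt and no reset: what is moved stays moved. The work goes in short steps, Python scripts to look and compute and a tool call to move; the robot and the scene stay as the last step left them, time stands still between calls to the robot, and variables do not carry over. Pictures are saved under pics/ and viewed, and the job is handed in when it is done.

Besides the shell and the picture viewer there is one more tool, called by a JSON object that holds its "fn" and its "kwargs". carry_out: Moves the arm, as the interface text tells. Its arguments: {"type":"object","properties":{"motion":{"type":"array"},"grip_force":{"type":"number"}},"required":["motion"]}

```bash
mkdir -p pics; ls
cat > h.py <<'E'
import numpy as np, cv2
from cell import manip, grab_frame, camera_params
def snap(n,f):
    im=grab_frame(n); cv2.imwrite('pics/'+f,im[:,:,::-1]); return im
def cam(n):
    c=camera_params(n); R=cv2.Rodrigues(np.array(c['rvec'],float))[0]
    K=np.array([[c['fx'],0,c['cx']],[0,c['fy'],c['cy']],[0,0,1]]); return K,R,np.array(c['tvec'],float).ravel()
def onz(n,uv,z):
    K,R,t=cam(n); o=-R.T@t; uv=np.atleast_2d(uv)
    d=(R.T@np.linalg.inv(K)@np.c_[uv,np.ones(len(uv))].T).T
    return o+d*((z-o[2])/d[:,2])[:,None]
def proj(n,P):
    K,R,t=cam(n); p=(K@(R@np.atleast_2d(P).T+t[:,None])).T; return p[:,:2]/p[:,2:]
E
python3 - <<'E'
from h import *
snap('side','s0.png'); snap('top','t0.png'); print(manip.read_state())
for n in('side','top'):
    K,R,t=cam(n); print(n,K.tolist(),(-R.T@t).tolist(),R.round(3).tolist())
E
```

```text
pics
{'clock': 0.1, 'joint_positions': array([ 6.00687543e+01,  1.79888536e+01,  2.58678389e+00,  7.46909895e+01,
       -1.36906039e-03,  8.20016941e+01]), 'qd': array([-0.09148745, -0.08151874,  0.17207612,  0.03607092,  0.04506261,
       -0.06264178]), 'joint_torque': array([ 1.82124579e-03, -4.81724381e+01,  2.99244976e+01,  1.27611944e-02,
       -2.29345815e-04,  2.18484371e-05]), 'tcp_pos': array([214.57161682, 533.00000567, 230.49822612]), 'tool_rot': array([-1.79907656e+02, -1.15928695e-02,  1.58067052e+02]), 'force': array([-0.07591729,  1.34471866,  0.67813281]), 'torque': array([-0.00132489, -0.06108519, -0.01658492]), 'finger_gap': 85.31863834826754}
side [[608.8093365657661, 0.0, 323.581046228247], [0.0, 608.8093365657661, 253.39341057511191], [0.0, 0.0, 1.0]] [35.06733211999091, -761.6269141118012, 1093.5710250584393] [[0.841, -0.541, 0.013], [-0.397, -0.634, -0.664], [0.368, 0.553, -0.748]]
top [[569.6689444932055, 0.0, 311.9319963471114], [0.0, 569.6689444932055, 246.92565269084338], [0.0, 0.0, 1.0]] [312.4984705932271, -60.4713400509859, 1320.7638335092333] [[0.025, -0.999, -0.023], [-0.986, -0.021, -0.163], [0.162, 0.027, -0.986]]
```

View pics/s0.png

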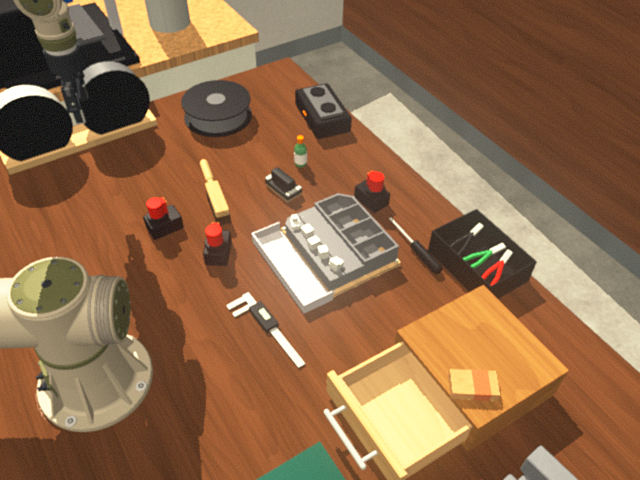

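View pics/t0.png

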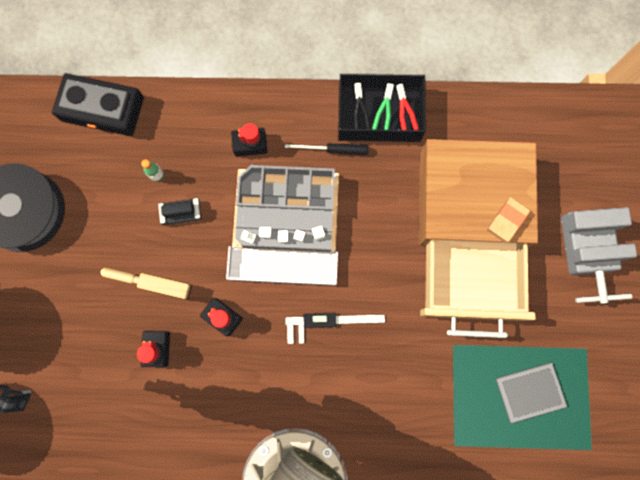

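Run:
```python
import cv2
t=cv2.imread('pics/t0.png'); s=cv2.imread('pics/s0.png')
cv2.imwrite('pics/t0a.png',cv2.resize(t[120:380,90:350],(780,600)[:1]*2 if 0 else (600,600),interpolation=cv2.INTER_CUBIC))
cv2.imwrite('pics/t0b.png',cv2.resize(t[130:350,400:560],(436,600),interpolation=cv2.INTER_CUBIC))
cv2.imwrite('pics/s0a.png',cv2.resize(s[140:320,180:420],(800,600),interpolation=cv2.INTER_CUBIC))
```

```text
(no output)
```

View pics/t0a.png

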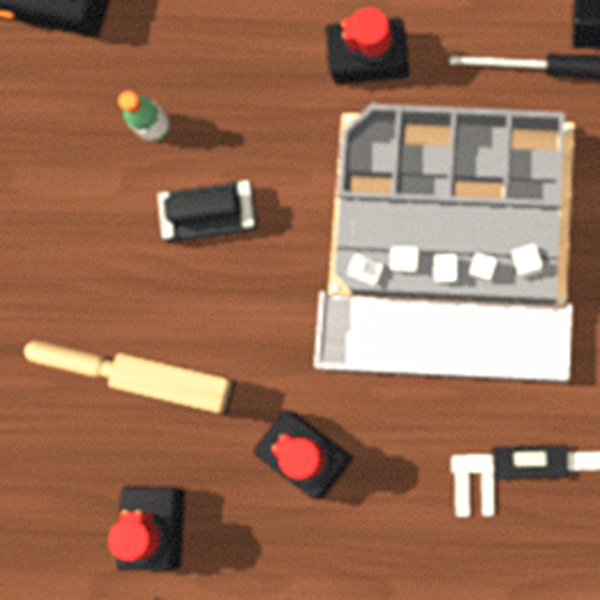

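View pics/t0b.png

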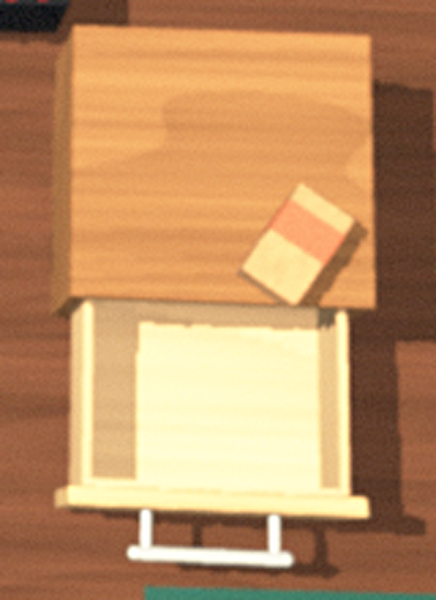

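View pics/s0a.png

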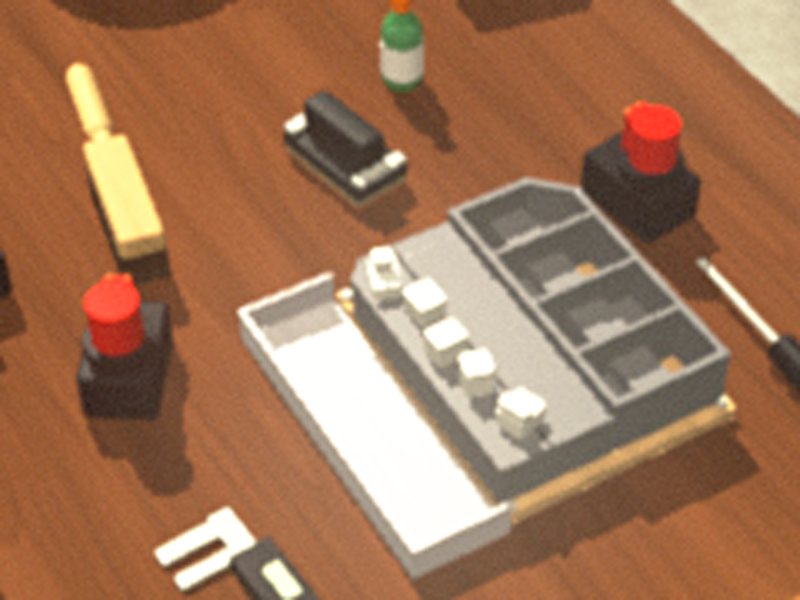

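```bash
cat > fit.py <<'E'
from h import *
def kab(A,B):
    ca,cb=A.mean(0),B.mean(0); H=(A-ca).T@(B-cb); a=np.arctan2(H[0,1]-H[1,0],H[0,0]+H[1,1])
    R=np.array([[np.cos(a),-np.sin(a)],[np.sin(a),np.cos(a)]]); t=cb-R@ca
    return R,t,np.degrees(a),(A@R.T+t-B)
E
python3 - <<'E'
from fit import *
T=[((145,-110,62),(566,112)),((-40,-110,50),(560,300)),((50,-110,62),(563,203)),((50,110,62),(338,194)),((-25,110,50),(333,283))]
S=[((-40,-110,50),(500,470)),((145,-110,62),(727,355)),((50,-110,62),(615,405)),((145,80,62),(577,187)),((115,110,62),(527,180)),((50,110,62),(450,212))]
for n,L,sc,off in(('top',T,260/600,(90,120)),('side',S,.3,(180,140))):
    A=np.array([l[0][:2] for l in L],float);B=np.array([onz(n,np.array(l[1])*sc+off,l[0][2])[0,:2] for l in L])
    R,t,a,r=kab(A,B);print(n,t,a,r.round(1).tolist())
t=cv2.imread('pics/t0.png')[:,:,::-1].astype(int)
def comp(m,amin=15):
    n,l,s,c=cv2.connectedComponentsWithStats(m.astype(np.uint8),connectivity=4)
    return [(i,s[i],c[i],l==i) for i in range(1,n) if s[i,4]>=amin]
def rect(n,mask,z):
    ys,xs=np.nonzero(mask); ct,_=cv2.findContours(mask.astype(np.uint8),cv2.RETR_EXTERNAL,cv2.CHAIN_APPROX_NONE)
    c=max(ct,key=cv2.contourArea)[:,0,:].astype(float)
    P=onz(n,c,z)[:,:2]; r=cv2.minAreaRect(P.astype(np.float32)); return r
for n in('top','side'):
    im=cv2.imread('pics/%s0.png'%n[0]); hsv=cv2.cvtColor(im,cv2.COLOR_BGR2HSV)
    print(n,'brush')
    m=(hsv[:,:,0]>14)&(hsv[:,:,0]<35)&(hsv[:,:,1]>60)&(hsv[:,:,2]>150)
    for i,s,c,k in comp(m,60): print(s,c.round(1),rect(n,k,52))
    print('white')
    m=(hsv[:,:,1]<40)&(hsv[:,:,2]>190)
    for i,s,c,k in comp(m,20): print(s,c.round(1),rect(n,k,70)[0])
    print('dark')
    m=(hsv[:,:,2]<50)
    for i,s,c,k in comp(m,60): print(s,c.round(1),rect(n,k,53))
E
```

```text
top [558.04521608  37.38969867] -0.486608184366484 [[-0.3, 1.5], [1.8, 0.9], [-2.7, 1.1], [-5.4, -0.7], [6.6, -2.8]]
side [559.54447502  42.91681846] -1.8469161456435803 [[-0.2, 0.2], [2.2, 0.2], [-1.0, -0.6], [0.1, -3.5], [-1.6, 1.4], [0.4, 2.2]]
top brush
[621  51  19  24 162] [629.8  62.9] ((978.8475341796875, -763.1688232421875), (27.187583923339844, 71.31253814697266), 57.534996032714844)
[583  66  41  18 319] [602.5  76.8] ((939.44091796875, -698.281982421875), (38.651607513427734, 91.04988098144531), 18.63359260559082)
[431 141 104  11 607] [484.1 145.3] ((765.6660766601562, -413.9721984863281), (236.3060302734375, 20.91608238220215), 89.42636108398438)
[ 427  150  108   26 1704] [476.8 160.6] ((726.3515625, -408.7161865234375), (57.68681335449219, 246.4739532470703), 1.8451491594314575)
[331 173   9  80 334] [334.5 212.6] ((602.6405029296875, -75.66268157958984), (11.184969902038574, 184.89447021484375), 88.07039642333984)
[265 174  20   9 169] [274.5 178.2] ((680.2723999023438, 64.18301391601562), (19.0959529876709, 44.10639953613281), 1.0885710716247559)
[311 176  21   9 17
[... 12786 characters left out ...]
4.6 402.7] (-93.0865707397461, -42.216163635253906)
[325 406  51  62 361] [346.3 437.6] (347.2323303222656, -390.2026062011719)
[528 447  48  33 709] [549.3 465.2] (603.3634643554688, -627.9105834960938)
[505 475  10   5  30] [509.5 477.7] (530.5278930664062, -600.6845703125)
dark
[    0    10   149   150 12156] [60.9 90.2] ((301.3047180175781, 1086.4178466796875), (854.4639282226562, 410.1260986328125), 76.57569122314453)
[190 110  61  26 200] [221.8 128.5] ((567.5476684570312, 560.902587890625), (88.66588592529297, 176.77854919433594), 79.94206237792969)
[145 214  30  25 347] [160.1 226.9] ((266.18975830078125, 287.7865905761719), (65.85977935791016, 57.167049407958984), 89.17374420166016)
```

```bash
cat > ov.py <<'E'
import sys
from fit import *
def overlay(x,y,a,src=('t0','s0'),tag='ov'):
    a=np.radians(a);R=np.array([[np.cos(a),-np.sin(a)],[np.sin(a),np.cos(a)]])
    W=lambda p:[*(R@np.array(p[:2],float)+[x,y]),p[2]]
    L=[[(-40,-110,50),(50,-110,50)],[(-40,-110,50),(-40,95,50),(-25,110,50),(50,110,50)],[(0,-110,50),(0,110,50)],[(50,-110,62),(50,110,62)],[(50,110,62),(115,110,62),(145,80,62),(145,-110,62),(50,-110,62)]]
    for n,f,(r0,r1,c0,c1) in(('top',src[0],(160,290,220,350)),('side',src[1],(180,320,240,410))):
        im=cv2.imread('pics/%s.png'%f)[r0:r1,c0:c1]; k=4.5
        im=cv2.resize(im,None,fx=k,fy=k,interpolation=cv2.INTER_CUBIC)
        for l in L:
            p=proj(n,np.array([W(q) for q in l])); p=(p+.5-[c0,r0])*k-.5
            cv2.polylines(im,[np.round(p).astype(int)],False,(0,255,255),1)
        cv2.imwrite('pics/%s_%s.png'%(tag,n),im)
if __name__=='__main__': overlay(*map(float,sys.argv[1:4]),tag=sys.argv[4])
E
python3 ov.py 559 40 -1.5 o1
```

```text
(no output)
```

View pics/o1_top.png

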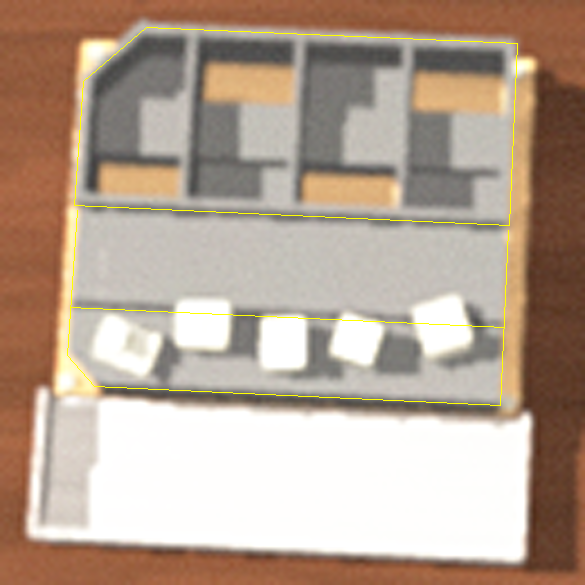

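View pics/o1_side.png

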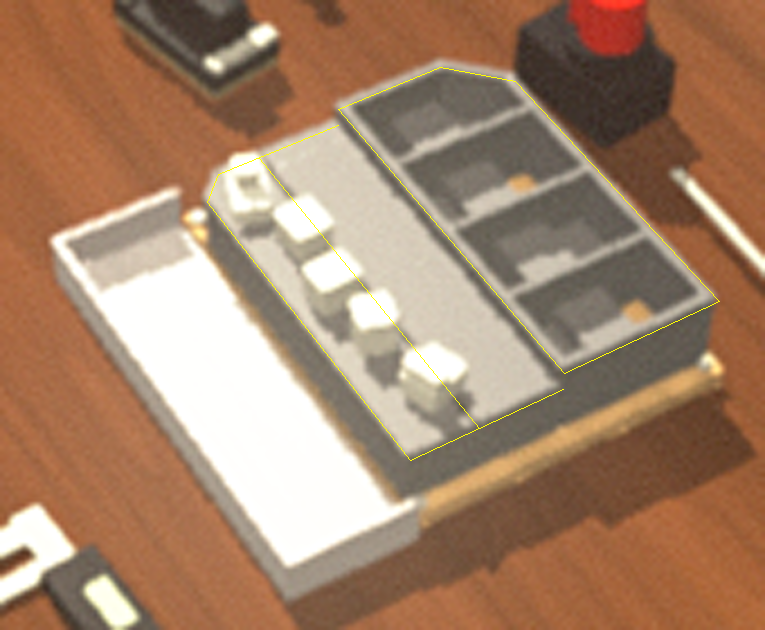

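```bash
cat > plan.py <<'E'
import sys
from h import *
from scipy.spatial.transform import Rotation as Ro
def plan(x,y,z,yaw=None):
    s=manip.read_state(); p=np.array(s['tcp_pos']); r=Ro.from_euler('xyz',s['tool_rot'],degrees=True)
    if yaw is None: yaw=s['tool_rot'][2]
    tgt=Ro.from_euler('xyz',[180,0,yaw],degrees=True)
    rv=(r.inv()*tgt).as_rotvec(degrees=True); d=np.array([x,y,z])-p
    print('clock %.1f tcp %s rot %s gap %.1f F %s j6 %.0f j1 %.0f'%(s['clock'],p.round(1),np.round(s['tool_rot'],2),s['finger_gap'],np.round(s['force'],1),s['joint_positions'][5],s['joint_positions'][0]))
    print('turn',rv.round(2),'shift now',r.inv().apply(d).round(1),'shift after turn',tgt.inv().apply(d).round(1))
if __name__=='__main__': plan(*map(float,sys.argv[1:]))
E
python3 plan.py 424.6 307.6 130 78.3
python3 - <<'E'
from h import *
print(manip.grip_point_offset)
x,y,a=424.6,307.6,np.radians(-101.7)
R=np.array([[np.cos(a),-np.sin(a)],[np.sin(a),np.cos(a)]])
L=np.array([(57.5,17),(57.5,-17),(-57.5,-17),(-57.5,17),(57.5,17)])
for n,f,(r0,r1,c0,c1) in(('top','t0',(250,320,90,210)),('side','s0',(150,230,180,260))):
    im=cv2.imread('pics/%s.png'%f)[r0:r1,c0:c1];k=5
    im=cv2.resize(im,None,fx=k,fy=k,interpolation=cv2.INTER_CUBIC)
    p=(proj(n,np.c_[L@R.T+[x,y],np.full(5,52)])+.5-[c0,r0])*k-.5
    cv2.polylines(im,[p.round().astype(int)],False,(255,0,0),1); cv2.imwrite('pics/b_%s.png'%n,im)
for n in('top',):
  for z in(50+20,): 
    C=np.array([(127,347),(203,325),(283,342),(357,339),(442,326)])/4.5+[220,160]
    P=onz(n,C,z)[:,:2]; a=np.radians(-1.5);R=np.array([[np.cos(a),-np.sin(a)],[np.sin(a),np.cos(a)]])
    print(((P-[559,40])@R).round(0))
E
```

```text
clock 0.1 tcp [214.6 533.  230.5] rot [-1.7991e+02 -1.0000e-02  1.5807e+02] gap 85.3 F [-0.1  1.3  0.7] j6 82 j1 60
turn [-8.000e-02  5.000e-02  7.977e+01] shift now [-279.  -130.5  100.7] shift after turn [-178.1  251.4  100.5]
18.700000000000003
[[-24.  76.]
 [-11.  39.]
 [-18.  -2.]
 [-14. -38.]
 [ -6. -80.]]
```

View pics/b_top.png

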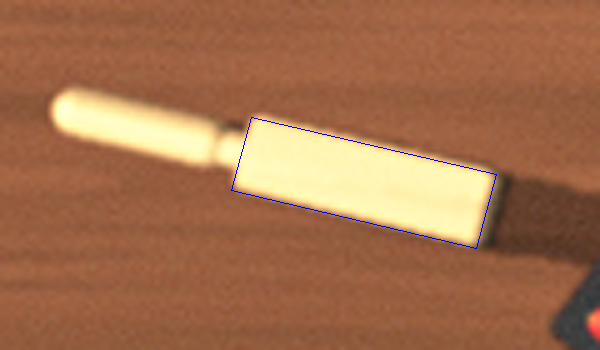

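View pics/b_side.png

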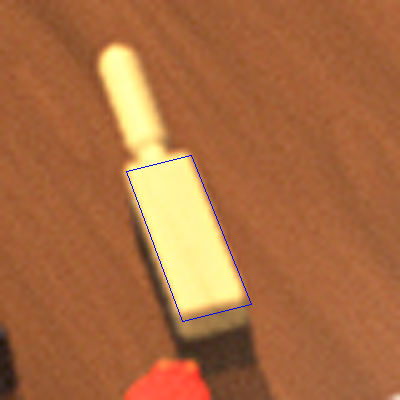

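{"fn": "carry_out", "kwargs": {"motion": [[0,0,8,0,0,0.005,0],[0,0,8,0,0,0.01,0],[0,0,8,0,0,0.01,0],[0,0,8,0,0,0.01,0],[0,0,8,0,0,0.01,0],[0,0,8,0,0,0.01,0],[0,0,8,0,0,0.01,0],[0,0,8,0,0,0.01,0],[0,0,8,0,0,0.01,0],[0,0,8,0,0,0.005,0]], "grip_force": 60}}

```text
clock: 1.1
tcp_pos: [212.8, 530.0, 132.9]
tool_rot: [-179.8, 0.6, 74.8]
force: [-0.7, 1.4, 0.6]
finger_gap: 85.7
```

```bash
python3 plan.py 425 309 130 78.3
```

```text
clock 1.1 tcp [212.8 530.  132.9] rot [-179.85    0.56   74.84] gap 85.7 F [-0.7  1.4  0.6] j6 165 j1 60
turn [-0.17  0.56 -3.46] shift now [-157.8  262.6    3.7] shift after turn [-173.4  252.6    2.9]
```

{"fn": "carry_out", "kwargs": {"motion": [[0,0,-3,0,0,0.001,0],[0,0,0,-0.02,0.03,0,0],[0,0,0,-0.025,0.036,0,0],[0,0,0,-0.025,0.036,0,0],[0,0,0,-0.025,0.036,0,0],[0,0,0,-0.025,0.036,0,0],[0,0,0,-0.025,0.036,0,0],[0,0,0,-0.02,0.03,0,0],[0,0,0,0,0,0,0]]}}

```text
clock: 2.0
tcp_pos: [416.8, 309.7, 127.2]
tool_rot: [-179.6, 1.0, 78.1]
force: [-0.2, 0.7, -0.4]
finger_gap: 85.4
```

```bash
python3 plan.py 425 309 28 78.3
```

```text
clock 2.0 tcp [416.8 309.7 127.2] rot [-179.61    0.96   78.08] gap 85.4 F [-0.2  0.7 -0.4] j6 130 j1 28
turn [-0.39  0.95 -0.23] shift now [ 2.7  8.9 99.1] shift after turn [ 1.   8.2 99.2]
```

{"fn": "carry_out", "kwargs": {"motion": [[-0.4,0.9,-0.2,0.001,0.008,0.01,0],[0,0,0,0,0,0.02,0],[0,0,0,0,0,0.02,0],[0,0,0,0,0,0.02,0],[0,0,0,0,0,0.015,0],[0,0,0,0,0,0,0]]}}

```text
clock: 2.6
tcp_pos: [422.9, 309.1, 38.3]
tool_rot: [-179.8, 0.0, 78.1]
force: [-1.0, 0.6, 0.4]
finger_gap: 85.3
```

```bash
python3 plan.py 425 309 28 78.3
```

```text
clock 2.6 tcp [422.9 309.1  38.3] rot [-1.7984e+02  3.0000e-02  7.8150e+01] gap 85.3 F [-1.   0.6  0.4] j6 129 j1 27
turn [-0.16  0.03 -0.15] shift now [ 0.3  2.1 10.3] shift after turn [ 0.3  2.1 10.3]
```

{"fn": "carry_out", "kwargs": {"motion": [[0,0,0,0,0.002,0.01,0],[0,0,0,0,0,0,0],[0,0,0,0,0,0,140],[0,0,0,0,0,0,255],[0,0,0,0,0,0,255],[0,0,0,0,0,0,255],[0,0,0,0,0,0,255],[0,0,0,0,0,0,255],[0,0,0,0,0,0,255]]}}

```text
clock: 3.5
tcp_pos: [425.5, 310.4, 30.5]
tool_rot: [-180.0, -0.1, 78.2]
force: [0.2, -0.6, -0.8]
finger_gap: 32.8
```

```bash
python3 plan.py 425 309 28 78.3; python3 -c "
from h import *
snap('side','s1.png'); im=snap('top','t1.png')
cv2.imwrite('pics/t1c.png',cv2.resize(im[230:350,90:250,::-1],(640,480)))"
```

```text
clock 3.5 tcp [425.5 310.4  30.5] rot [-1.7997e+02 -1.0000e-01  7.8230e+01] gap 32.8 F [ 0.2 -0.6 -0.8] j6 129 j1 27
turn [-0.03 -0.1  -0.07] shift now [-1.5 -0.2  2.5] shift after turn [-1.5 -0.2  2.5]
```

View pics/s1.png

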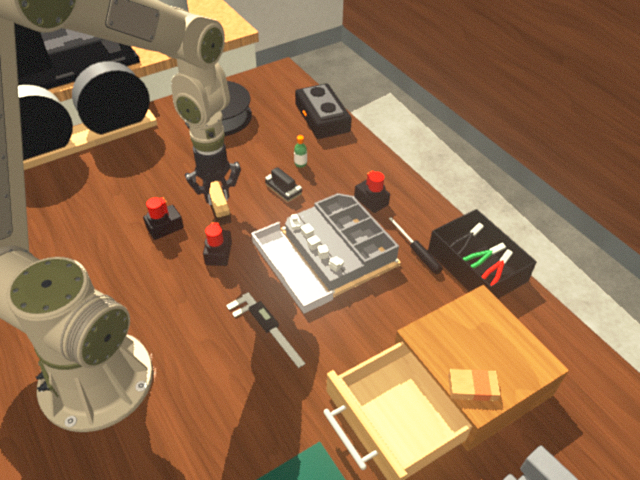

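{"fn": "carry_out", "kwargs": {"motion": [[0,0,0,0,0,-0.01,255],[0,0,0,0,0,-0.02,255],[0,0,-2,0,0,-0.03,255],[0,0,-3,0,0,-0.03,255],[0,0,-3,0,0,-0.03,255],[0,0,-2,0,0,-0.01,255],[0,0,0,0,0,0,255]]}}

```text
clock: 4.3
tcp_pos: [424.3, 309.5, 167.9]
tool_rot: [-179.9, -0.0, 88.6]
force: [-0.1, -0.3, -1.7]
finger_gap: 33.1
```

```bash
python3 plan.py 589.9 112.2 140 88.5
```

```text
clock 4.3 tcp [424.3 309.5 167.9] rot [-1.7987e+02 -4.0000e-02  8.8610e+01] gap 33.1 F [-0.1 -0.3 -1.7] j6 119 j1 27
turn [-0.13 -0.04  0.11] shift now [-193.2  170.4   27.4] shift after turn [-192.9  170.7   27.9]
```

{"fn": "carry_out", "kwargs": {"motion": [[0,0,0,-0.012,0.011,0,255],[0,0,0,-0.025,0.022,0,255],[0,0,0,-0.028,0.025,0,255],[0,0,0,-0.028,0.025,0,255],[0,0,0,-0.028,0.025,0,255],[0,0,0,-0.028,0.025,0,255],[0,0,0,-0.022,0.019,0.004,255],[0,0,0,-0.012,0.011,0.01,255],[0,0,0,0,0,0.01,255],[0,0,0,0,0,0,255]]}}

```text
clock: 5.3
tcp_pos: [583.8, 116.2, 136.6]
tool_rot: [-179.4, -0.1, 88.3]
force: [-0.5, -0.6, -2.1]
finger_gap: 32.8
```

```bash
python3 plan.py 589.9 112.2 83 88.5;  python3 -c "
from h import *
im=snap('side','s2.png')
cv2.imwrite('pics/s2c.png',cv2.resize(im[130:310,210:450,::-1],(800,600)))"
```

```text
clock 5.3 tcp [583.8 116.2 136.6] rot [-1.7943e+02 -8.0000e-02  8.8340e+01] gap 32.8 F [-0.5 -0.6 -2.1] j6 95 j1 3
turn [-0.57 -0.08 -0.16] shift now [-3.9  6.7 53.5] shift after turn [-3.9  6.2 53.6]
```

View pics/s2c.png

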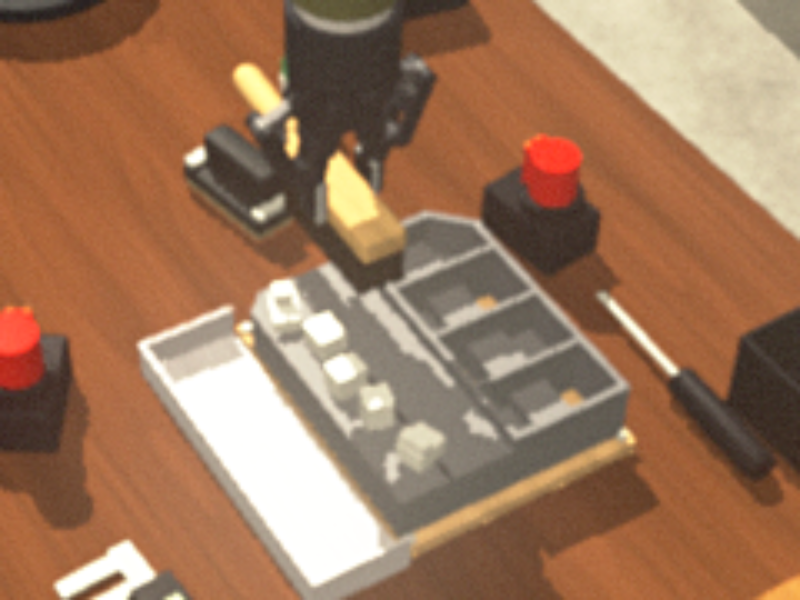

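{"fn": "carry_out", "kwargs": {"motion": [[-0.5,0,0,-0.004,0.006,0.01,255],[0,0,0,0,0,0.015,255],[0,0,0,0,0,0.01,255],[0,0,0,0,0,0,255]]}}

```text
clock: 5.75
tcp_pos: [586.7, 117.3, 102.0]
tool_rot: [-179.9, -0.1, 88.7]
force: [-0.6, -0.6, -1.3]
finger_gap: 32.8
```

```bash
python3 plan.py 589.9 112.2 83 88.5
```

```text
clock 5.8 tcp [586.7 117.3 102. ] rot [-1.7993e+02 -1.3000e-01  8.8730e+01] gap 32.8 F [-0.6 -0.6 -1.3] j6 95 j1 4
turn [-0.07 -0.13  0.23] shift now [-5.1  3.3 19. ] shift after turn [-5.   3.3 19. ]
```

{"fn": "carry_out", "kwargs": {"motion": [[0,0,0.2,-0.005,0.0035,0.003,255],[0,0,0,0,0,0.008,255],[0,0,0,0,0,0.006,255],[0,0,0,0,0,0,255]]}}

```text
clock: 6.15
tcp_pos: [590.5, 113.5, 85.4]
tool_rot: [180.0, -0.2, 88.6]
force: [0.9, -0.4, -1.8]
finger_gap: 33.1
```

```bash
python3 plan.py 589.9 112.2 82.5 88.5
```

```text
clock 6.2 tcp [590.5 113.5  85.4] rot [ 1.7996e+02 -1.5000e-01  8.8640e+01] gap 33.1 F [ 0.9 -0.4 -1.8] j6 95 j1 3
turn [ 0.04 -0.15  0.14] shift now [-1.3 -0.5  2.9] shift after turn [-1.3 -0.5  2.9]
```

{"fn": "carry_out", "kwargs": {"motion": [[0,0,0,-0.001,0,0.003,255],[0,0,0,0,-0.005,0,255],[0,0,0,0,-0.008,0,255],[0,0,0,0,-0.008,0,255],[0,0,0,0,-0.008,0,255],[0,0,0,0,-0.008,0,255]]}}

```text
clock: 6.75
tcp_pos: [551.4, 113.1, 82.6]
tool_rot: [179.9, -0.2, 88.6]
force: [0.4, -0.5, -1.0]
finger_gap: 33.2
```

```bash
python3 plan.py 525 114 82.5 88.5;  python3 -c "
from h import *
im=snap('side','s3.png')
cv2.imwrite('pics/s3c.png',cv2.resize(im[130:310,210:450,::-1],(800,600)))"
```

```text
clock 6.8 tcp [551.4 113.1  82.6] rot [ 1.7989e+02 -1.6000e-01  8.8600e+01] gap 33.2 F [ 0.4 -0.5 -1. ] j6 95 j1 3
turn [ 0.11 -0.16  0.1 ] shift now [  0.3 -26.4   0.1] shift after turn [  0.2 -26.4   0.1]
```

View pics/s3c.png

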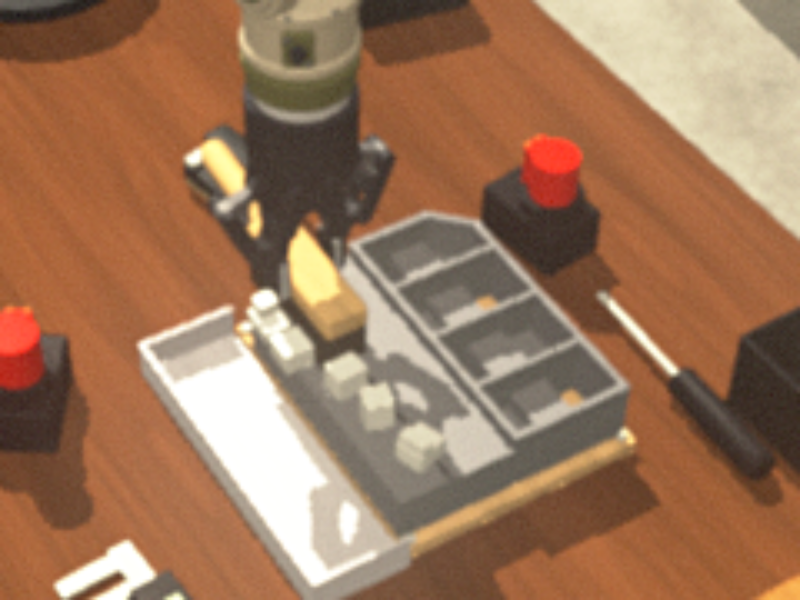

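{"fn": "carry_out", "kwargs": {"motion": [[0,0,0,0,-0.006,0,255],[0,0,0,0,-0.006,0,255],[0,0,0,0,-0.006,0,255],[0,0,0,0,-0.006,0,255],[0,0,0,0,-0.006,0,255],[0,0,0,0,-0.006,0,255],[0,0,0,0,0,0,255],[0,0,0,0,0,0,255]]}}

```text
clock: 7.6
tcp_pos: [509.9, 114.3, 83.1]
tool_rot: [179.9, -0.2, 88.6]
force: [0.6, -0.3, -1.9]
finger_gap: 32.9
```

```bash
python3 plan.py 520 114 82.5 88.5;  python3 -c "
from h import *
im=snap('side','s4.png')
cv2.imwrite('pics/s4c.png',cv2.resize(im[130:310,210:450,::-1],(800,600)))"
```

```text
clock 7.6 tcp [509.9 114.3  83.1] rot [ 1.7995e+02 -1.6000e-01  8.8640e+01] gap 32.9 F [ 0.6 -0.3 -1.9] j6 95 j1 4
turn [ 0.05 -0.16  0.14] shift now [-0.  10.1  0.6] shift after turn [-0.  10.1  0.6]
```

View pics/s4c.png

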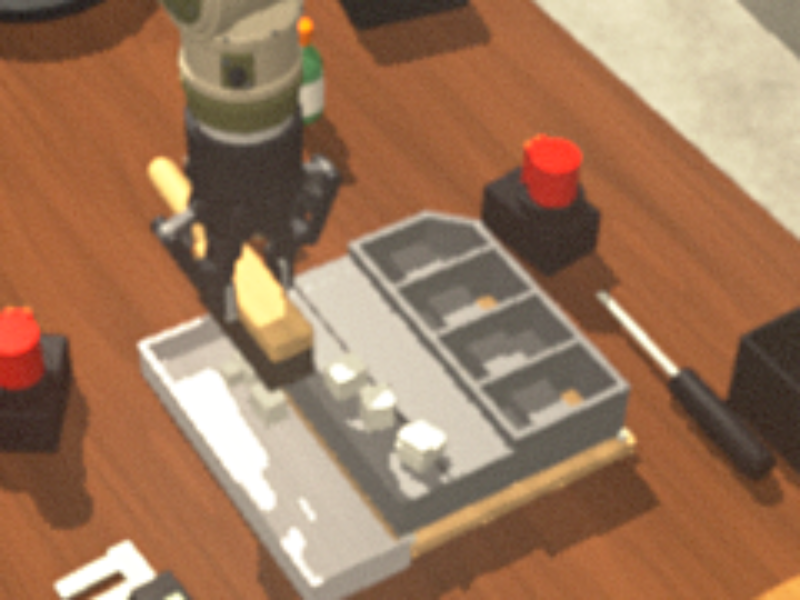

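{"fn": "carry_out", "kwargs": {"motion": [[0,0,0,0,0,-0.015,255],[0,0,0,0,0,-0.025,255],[0,0,0,0,0.01,-0.008,255],[0,0,0,-0.015,0.02,0,255],[0,0,0,-0.025,0.02,0,255],[0,0,0,-0.03,0.015,0,255],[0,0,0,-0.025,0.01,0,255],[0,0,0,-0.01,0.002,0,255],[0,0,0,0,0,0,255]]}}

```text
clock: 8.55
tcp_pos: [589.7, 4.2, 132.2]
tool_rot: [179.8, -0.2, 88.8]
force: [-0.2, 0.4, -1.7]
finger_gap: 32.9
```

```bash
python3 plan.py 587 -0.8 82.5 88.5
```

```text
clock 8.6 tcp [589.7   4.2 132.2] rot [ 1.7984e+02 -1.7000e-01  8.8780e+01] gap 32.9 F [-0.2  0.4 -1.7] j6 84 j1 -7
turn [ 0.16 -0.17  0.28] shift now [-5.2 -2.7 49.7] shift after turn [-5.  -2.5 49.7]
```

{"fn": "carry_out", "kwargs": {"motion": [[0,0,0.2,-0.005,-0.0015,0.01,255],[0,0,0,0,0,0.015,255],[0,0,0,0,0,0.01,255],[0,0,0,0,0,0.004,255],[0,0,0,0,0,0,255]]}}

```text
clock: 9.05
tcp_pos: [585.2, 2.6, 89.8]
tool_rot: [-180.0, -0.3, 88.8]
force: [0.0, 0.4, -1.3]
finger_gap: 32.8
```

```bash
python3 plan.py 587.5 -0.8 82.5 88.5
```

```text
clock 9.1 tcp [585.2   2.6  89.8] rot [-179.98   -0.26   88.75] gap 32.8 F [ 0.   0.4 -1.3] j6 84 j1 -8
turn [-0.02 -0.26  0.25] shift now [-3.4  2.4  7.2] shift after turn [-3.3  2.4  7.3]
```

{"fn": "carry_out", "kwargs": {"motion": [[0,0,0.2,-0.004,0.003,0,255],[0,0,0,0,0,0.005,255],[0,0,0,0,0,0.003,255],[0,0,0,0,0,0,255]]}}

```text
clock: 9.45
tcp_pos: [589.0, -1.0, 82.2]
tool_rot: [179.9, -0.2, 88.6]
force: [-0.1, -1.0, -1.6]
finger_gap: 32.5
```

```bash
python3 plan.py 587.5 -0.8 82.5 88.5;  python3 -c "
from h import *
im=snap('side','s5.png')
cv2.imwrite('pics/s5c.png',cv2.resize(im[130:310,210:450,::-1],(800,600)))"
```

```text
clock 9.4 tcp [589.   -1.   82.2] rot [179.92  -0.25  88.61] gap 32.5 F [-0.1 -1.  -1.6] j6 83 j1 -8
turn [ 0.08 -0.25  0.11] shift now [ 0.2 -1.5 -0.3] shift after turn [ 0.2 -1.5 -0.3]
```

View pics/s5c.png

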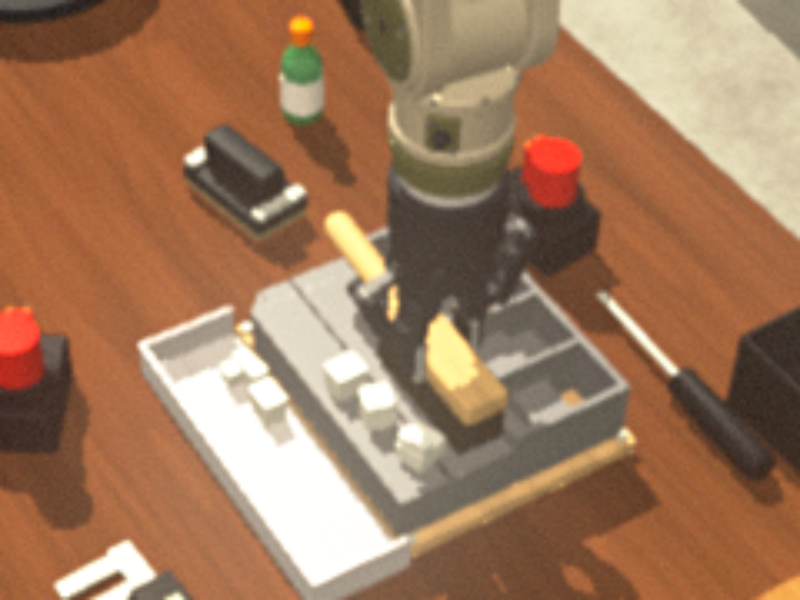

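{"fn": "carry_out", "kwargs": {"motion": [[0,0,0,0,-0.004,0,255],[0,0,0,0,-0.008,0,255],[0,0,0,0,-0.008,0,255],[0,0,0,0,-0.008,0,255],[0,0,0,0,-0.008,0,255],[0,0,0,0,-0.006,0,255],[0,0,0,0,-0.006,0,255],[0,0,0,0,-0.006,0,255],[0,0,0,0,-0.006,0,255],[0,0,0,0,-0.006,0,255],[0,0,0,0,-0.006,0,255],[0,0,0,0,0,0,255]]}}

```text
clock: 10.7
tcp_pos: [509.8, 1.0, 83.1]
tool_rot: [179.9, -0.2, 88.6]
force: [-0.3, -0.4, -1.5]
finger_gap: 32.5
```

```bash
python3 plan.py 508 -0.8 82.5 88.5;  python3 -c "
from h import *
im=snap('side','s6.png')
cv2.imwrite('pics/s6c.png',cv2.resize(im[130:310,210:450,::-1],(800,600)))"
```

```text
clock 10.7 tcp [509.8   1.   83.1] rot [179.88  -0.25  88.6 ] gap 32.5 F [-0.3 -0.4 -1.5] j6 82 j1 -9
turn [ 0.12 -0.25  0.1 ] shift now [-1.8 -1.8  0.6] shift after turn [-1.8 -1.8  0.6]
```

View pics/s6c.png

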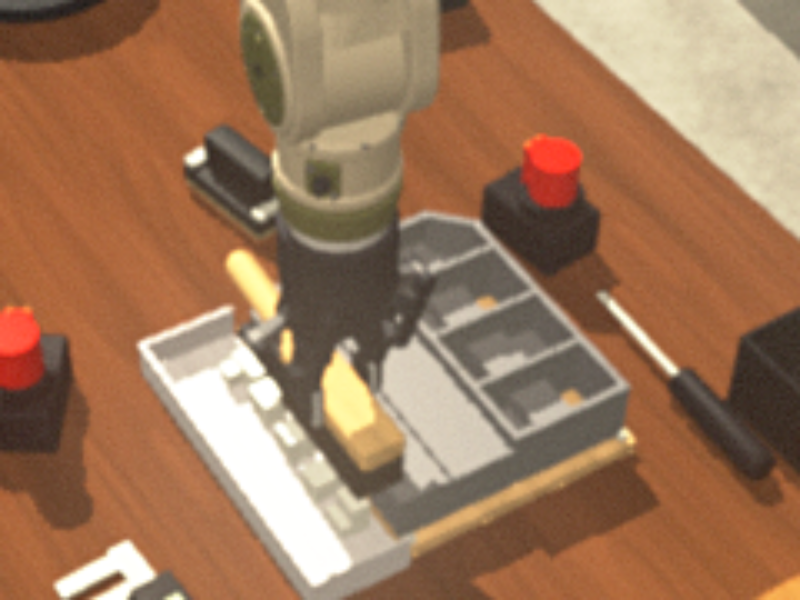

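{"fn": "carry_out", "kwargs": {"motion": [[0,0,0,0,0,-0.01,255],[0,0,0,0,0,-0.025,255],[0,0,0,0,0,-0.025,255],[0,0,0,0.01,0,-0.015,255],[0,0,0,0.02,0,0,255],[0,0,2,0.035,-0.01,0,255],[0,0,3,0.045,-0.015,0,255],[0,0,3,0.045,-0.015,0,255],[0,0,2,0.045,-0.015,0,255],[0,0,0,0.04,-0.012,0,255],[0,0,0,0.025,-0.008,0,255],[0,0,0,0.005,0,0,255]]}}

```text
clock: 11.95
tcp_pos: [474.6, 287.0, 172.3]
tool_rot: [179.1, -0.6, 77.8]
force: [-0.0, -0.2, -1.5]
finger_gap: 32.9
```

```bash
python3 plan.py 425 310.4 140 78.3
```

```text
clock 11.9 tcp [474.6 287.  172.3] rot [179.06  -0.59  77.82] gap 32.9 F [-0.  -0.2 -1.5] j6 125 j1 23
turn [ 0.95 -0.58 -0.48] shift now [ 12.1 -53.9  31.5] shift after turn [ 12.9 -53.3  32.3]
```

{"fn": "carry_out", "kwargs": {"motion": [[0.9,-0.6,-0.4,0.004,-0.013,0.01,255],[0,0,0,0.004,-0.015,0.02,255],[0,0,0,0.004,-0.015,0.02,255],[0,0,0,0.002,-0.01,0.02,255],[0,0,0,0,0,0.02,255],[0,0,0,0,0,0.02,255],[0,0,0,0,0,0.01,255],[0,0,0,0,0,0,255]]}}

```text
clock: 12.75
tcp_pos: [421.6, 308.0, 46.7]
tool_rot: [-179.7, 0.4, 78.0]
force: [0.2, -0.8, -1.1]
finger_gap: 33.0
```

```bash
python3 plan.py 425 310.4 31 78.3
```

```text
clock 12.8 tcp [421.6 308.   46.7] rot [-179.73    0.35   78.02] gap 33.0 F [ 0.2 -0.8 -1.1] j6 129 j1 27
turn [-0.27  0.35 -0.28] shift now [ 3.1  2.9 15.7] shift after turn [ 3.   2.8 15.7]
```

{"fn": "carry_out", "kwargs": {"motion": [[-0.3,0.3,-0.3,0.003,0.003,0.006,255],[0,0,0,0,0,0.005,255],[0,0,0,0,0,0.003,255],[0,0,0,0,0,0,255],[0,0,0,0,0,0,255]]}}

```text
clock: 13.25
tcp_pos: [427.8, 310.5, 34.0]
tool_rot: [179.8, -0.1, 78.2]
force: [0.0, -0.0, -1.0]
finger_gap: 32.7
```

```bash
python3 plan.py 425 310.4 31 78.3
```

```text
clock 13.2 tcp [427.8 310.5  34. ] rot [ 1.7979e+02 -1.0000e-01  7.8240e+01] gap 32.7 F [ 0. -0. -1.] j6 129 j1 27
turn [ 0.21 -0.1  -0.06] shift now [-0.7 -2.7  3. ] shift after turn [-0.7 -2.7  3. ]
```

{"fn": "carry_out", "kwargs": {"motion": [[0,0,0,0,0,0.0025,255],[0,0,0,0,0,0.001,255],[0,0,0,0,0,0,255]]}}

```text
clock: 13.55
tcp_pos: [428.3, 310.9, 31.0]
tool_rot: [179.7, -0.2, 78.3]
force: [0.6, -0.4, -1.6]
finger_gap: 33.2
```

```bash
python3 plan.py 425 310.4 31 78.3
```

```text
clock 13.6 tcp [428.3 310.9  31. ] rot [ 1.7972e+02 -1.5000e-01  7.8260e+01] gap 33.2 F [ 0.6 -0.4 -1.6] j6 129 j1 27
turn [ 0.28 -0.15 -0.04] shift now [-1.2 -3.1  0. ] shift after turn [-1.2 -3.1  0. ]
```

{"fn": "carry_out", "kwargs": {"motion": [[0,0,0,0,0,0.001,255],[0,0,0,0,0,0,255],[0,0,0,0,0,0,150],[0,0,0,0,0,0,0],[0,0,0,0,0,0,0],[0,0,0,0,0,0,0],[0,0,0,0,0,0,0],[0,0,0,0,0,-0.01,0],[0,0,0,0,0,-0.03,0],[0,0,0,0,0,-0.04,0],[0,0,0,0,0,-0.03,0],[0,0,0,0,0,0,0]]}}

```text
clock: 14.75
tcp_pos: [427.4, 310.6, 146.4]
tool_rot: [179.7, -0.1, 78.3]
force: [0.2, 0.3, 0.6]
finger_gap: 85.3
```

```bash
python3 plan.py 425 310.4 31 78.3; python3 -c "
from h import *
im=snap('top','t7.png');snap('side','s7.png')
cv2.imwrite('pics/t7c.png',cv2.resize(im[120:380,90:350,::-1],(600,600),interpolation=cv2.INTER_CUBIC))"
```

```text
clock 14.8 tcp [427.4 310.6 146.4] rot [ 1.7973e+02 -1.5000e-01  7.8260e+01] gap 85.3 F [0.2 0.3 0.6] j6 129 j1 27
turn [ 0.27 -0.15 -0.04] shift now [ -1.   -2.8 115.4] shift after turn [ -0.7  -2.3 115.4]
```

View pics/t7c.png

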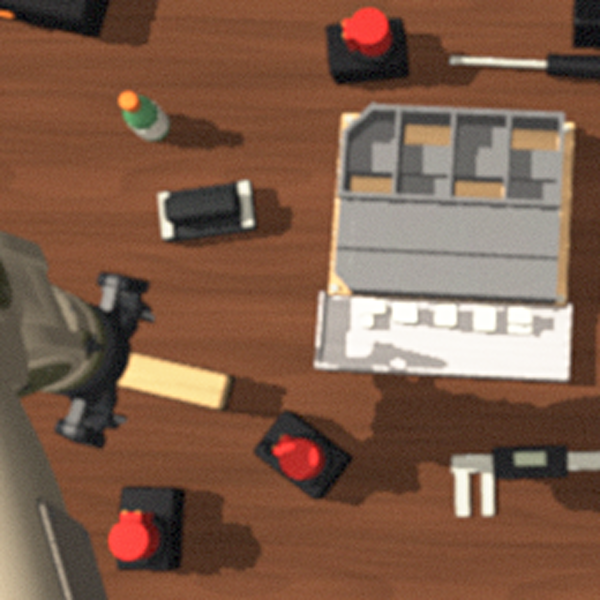

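View pics/s7.png

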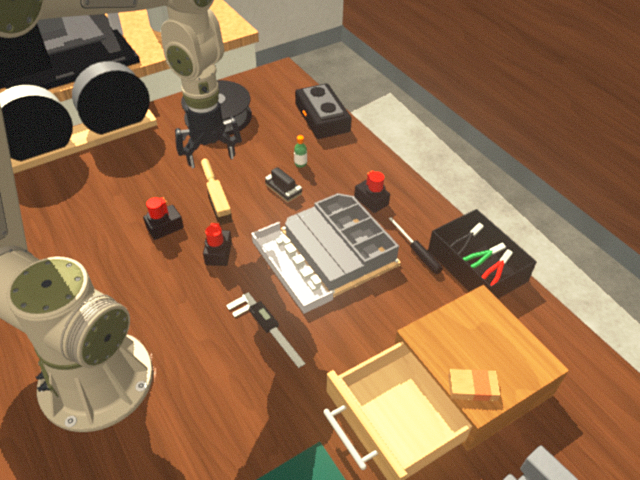

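```bash
cat > seam.py <<'E'
import sys
from fit import *
def seam(n,f,x=559,y=40,a=-1.5):
    g=cv2.cvtColor(cv2.imread('pics/%s.png'%f),cv2.COLOR_BGR2GRAY).astype(np.float32)
    a=np.radians(a);R=np.array([[np.cos(a),-np.sin(a)],[np.sin(a),np.cos(a)]])
    xs=np.arange(-14,14.1,.5); out=[]
    for yy in np.arange(-95,96,5):
        P=np.c_[np.c_[xs,np.full(len(xs),yy)]@R.T+[x,y],np.full(len(xs),50)]
        p=proj(n,P).astype(np.float32); v=cv2.remap(g,p[:,0:1],p[:,1:2],cv2.INTER_LINEAR).ravel()
        b=np.median(v); w=np.clip(b-v-6,0,None)
        if w.sum()>0: out.append((yy,(w*xs).sum()/w.sum()))
    o=np.array(out); m=np.median(o[:,1]); o=o[abs(o[:,1]-m)<5]
    c=np.polyfit(o[:,0],o[:,1],1); print(n,len(o),'offset %.2f slope deg %.2f resid %.2f'%(c[1],np.degrees(np.arctan(c[0])),np.std(o[:,1]-np.polyval(c,o[:,0]))))
if __name__=='__main__':
    seam('top',sys.argv[1]); seam('side',sys.argv[2])
E
python3 seam.py t7 s7
python3 -c "
import cv2
t=cv2.imread('pics/t7.png');s=cv2.imread('pics/s7.png')
cv2.imwrite('pics/k_t.png',cv2.resize(t[185:235,145:215],(770,550),interpolation=cv2.INTER_CUBIC))
cv2.imwrite('pics/k_s.png',cv2.resize(s[155:210,250:310],(600,550),interpolation=cv2.INTER_CUBIC))"
```

```text
top 39 offset 1.51 slope deg -0.01 resid 0.14
side 39 offset 0.35 slope deg 0.03 resid 0.20
```

View pics/k_t.png

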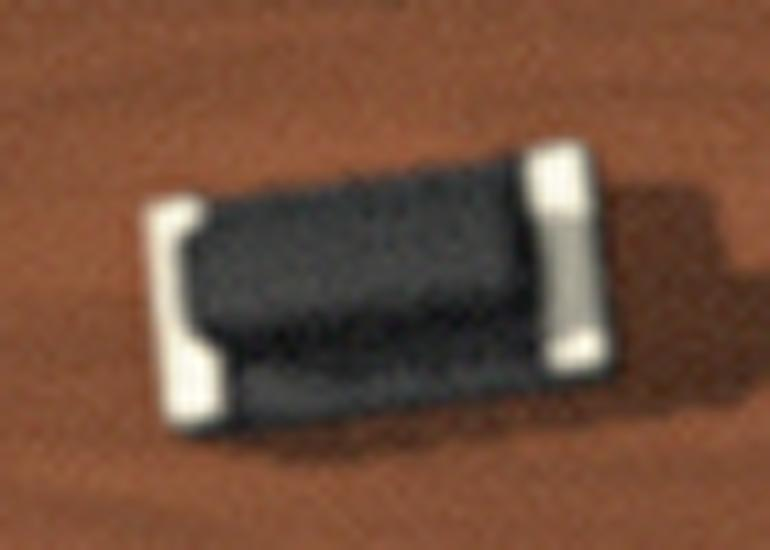

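View pics/k_s.png

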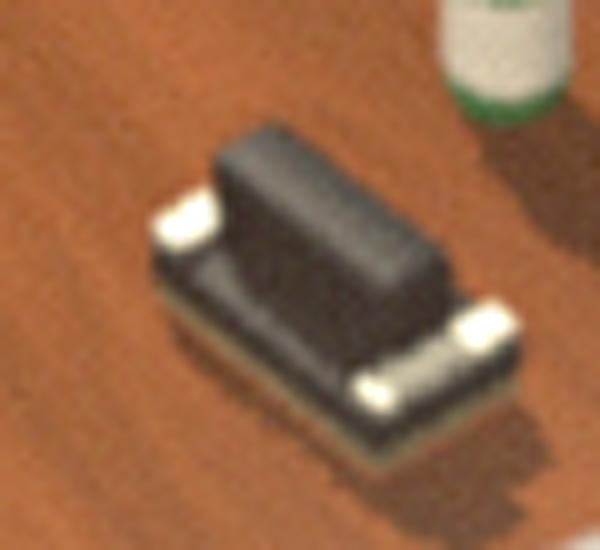

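```bash
python3 - <<'E'
from fit import *
T=np.array([(145,203),(588,142),(607,372),(175,425)])/11+[145,185]
# block x axis toward world +y (image left); block y axis toward world -x (image down)
A=np.array([(47,-26),(-47,-26),(-47,26),(47,26)],float)
B=onz('top',T-.5+.045,22)[:,:2]; R,t,a,r=kab(A,B); print('top',t,a,r.round(1).tolist())
S=np.array([(150,235),(370,412),(520,322)])/10+[250,155]
A=np.array([(47,26),(-47,26),(-47,-26)],float)
B=onz('side',S-.5+.05,22)[:,:2]; R,t,a,r=kab(A,B); print('side',t,a,r.round(1).tolist())
for n,src,(r0,c0,k) in (('top','t7',(185,145,11)),('side','s7',(155,250,10))):
    im=cv2.imread('pics/k_%s.png'%n[0])
    a=np.radians(96.5);R=np.array([[np.cos(a),-np.sin(a)],[np.sin(a),np.cos(a)]])
    for w,h,z in((47,26,22),(37,13,52)):
        L=np.array([(w,h),(w,-h),(-w,-h),(-w,h),(w,h)])
        p=(proj(n,np.c_[L@R.T+[600,279],np.full(5,z)])+.5-[c0,r0])*k-.5
        cv2.polylines(im,[p.round().astype(int)],False,(0,255,255),1)
    cv2.imwrite('pics/ko_%s.png'%n[0],im)
E
python3 plan.py 600 279 150 96.5
```

```text
top [605.90086116 289.05109325] 98.96982489064442 [[1.4, -1.0], [0.7, 0.7], [-0.4, -0.4], [-1.7, 0.7]]
side [606.44326048 297.26359339] 99.71040630504508 [[-1.1, 2.1], [0.1, -1.0], [0.9, -1.1]]
clock 14.8 tcp [425.7 309.7 142.9] rot [1.7994e+02 3.0000e-02 7.8260e+01] gap 85.3 F [-0.6 -0.1 -0.3] j6 129 j1 27
turn [  0.05   0.04 -18.24] shift now [  5.4 176.9  -7. ] shift after turn [-50.2 169.7  -7.1]
```

```bash
cat > ovb.py <<'E'
import sys
from fit import *
def ovb(x,y,deg,tag):
  ims=[]
  for n,(r0,c0,k) in (('top',(185,145,11)),('side',(155,250,10))):
    im=cv2.imread('pics/k_%s.png'%n[0])
    a=np.radians(deg);R=np.array([[np.cos(a),-np.sin(a)],[np.sin(a),np.cos(a)]])
    for w,h,z in((47,26,22),(37,13,52)):
        L=np.array([(w,h),(w,-h),(-w,-h),(-w,h),(w,h)])
        p=(proj(n,np.c_[L@R.T+[x,y],np.full(5,z)])+.5-[c0,r0])*k-.5
        cv2.polylines(im,[p.round().astype(int)],False,(0,255,255),1)
    ims.append(cv2.resize(im,(400,400)))
  cv2.imwrite('pics/%s.png'%tag,np.hstack(ims))
ovb(*map(float,sys.argv[1:4]),sys.argv[4])
E
python3 ovb.py 606 291 98 ko1
```

```text
(no output)
```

View pics/ko1.png

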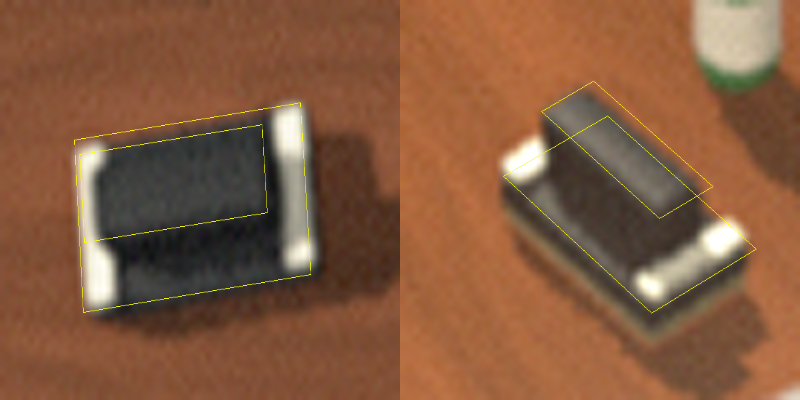

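```bash
python3 ovb.py 602 288 97.5 ko2
```

```text
(no output)
```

View pics/ko2.png

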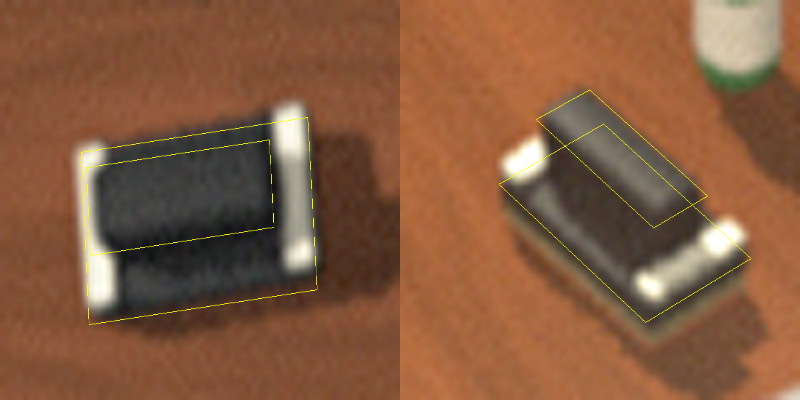

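{"fn": "carry_out", "kwargs": {"motion": [[0,0,-4,0,0.01,0,0],[0,0,-5,0,0.025,0,0],[0,0,-5,-0.005,0.03,0,0],[0,0,-5,-0.01,0.035,0,0],[0,0,0,-0.01,0.03,0,0],[0,0,0,-0.01,0.02,0,0],[0,0,0,0,0.005,0,0],[0,0,0,0,0,0,0]]}}

```text
clock: 15.65
tcp_pos: [579.9, 274.0, 130.1]
tool_rot: [-178.9, 0.3, 98.2]
force: [0.1, -0.1, -1.1]
finger_gap: 85.7
```

```bash
python3 plan.py 605 289 80 97.5; python3 -c "
from h import *
im=snap('top','t8.png');s=snap('side','s8.png')
cv2.imwrite('pics/k_t.png',cv2.resize(im[185:235,145:215,::-1],(770,550),interpolation=cv2.INTER_CUBIC))
cv2.imwrite('pics/k_s.png',cv2.resize(s[155:210,250:310,::-1],(600,550),interpolation=cv2.INTER_CUBIC))"
python3 ovb.py 605 289 97.5 ko3
```

```text
clock 15.7 tcp [579.9 274.  130.1] rot [-178.9     0.28   98.19] gap 85.7 F [ 0.1 -0.1 -1.1] j6 100 j1 18
turn [-1.1   0.28  0.69] shift now [11.5 28.  49.6] shift after turn [11.6 26.9 50.1]
```

View pics/ko3.png

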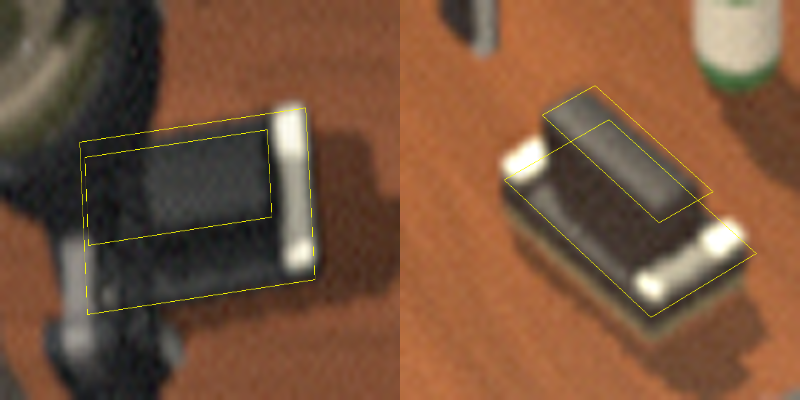

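{"fn": "carry_out", "kwargs": {"motion": [[-1,0.3,0.7,0.008,0.015,0.005,0],[0,0,0,0.004,0.01,0.01,0],[0,0,0,0,0.002,0.015,0],[0,0,0,0,0,0.015,0],[0,0,0,0,0,0.005,0],[0,0,0,0,0,0,0]]}}

```text
clock: 16.35
tcp_pos: [603.4, 295.7, 77.1]
tool_rot: [180.0, -0.1, 97.8]
force: [-0.7, -0.2, -0.5]
finger_gap: 85.7
```

```bash
python3 plan.py 605 290 25 97.5
```

```text
clock 16.4 tcp [603.4 295.7  77.1] rot [ 1.7996e+02 -1.0000e-01  9.7800e+01] gap 85.7 F [-0.7 -0.2 -0.5] j6 101 j1 19
turn [ 0.04 -0.1   0.3 ] shift now [-5.9  0.7 52.1] shift after turn [-5.8  0.8 52.1]
```

{"fn": "carry_out", "kwargs": {"motion": [[0,0,0.3,-0.006,0.001,0.01,0],[0,0,0,0,0,0.015,0],[0,0,0,0,0,0.015,0],[0,0,0,0,0,0.007,0],[0,0,0,0,0,0,0]]}}

```text
clock: 16.85
tcp_pos: [607.2, 289.8, 29.5]
tool_rot: [179.7, -0.1, 97.5]
force: [-0.8, 0.4, 0.4]
finger_gap: 85.3
```

```bash
python3 plan.py 605 290 25 97.5
```

```text
clock 16.9 tcp [607.2 289.8  29.5] rot [ 1.7973e+02 -1.2000e-01  9.7470e+01] gap 85.3 F [-0.8  0.4  0.4] j6 101 j1 19
turn [ 0.27 -0.12 -0.03] shift now [ 0.5 -2.2  4.5] shift after turn [ 0.5 -2.2  4.5]
```

{"fn": "carry_out", "kwargs": {"motion": [[0.3,-0.1,0,0,-0.002,0.003,0],[0,0,0,0,0,0,0],[0,0,0,0,0,0,120],[0,0,0,0,0,0,200],[0,0,0,0,0,0,255],[0,0,0,0,0,0,255],[0,0,0,0,0,0,255],[0,0,0,0,0,0,255],[0,0,0,0,0,0,255]], "grip_force": 80}}

```text
clock: 17.75
tcp_pos: [606.8, 289.9, 29.9]
tool_rot: [179.8, -0.1, 97.5]
force: [-0.2, -0.5, -0.1]
finger_gap: 24.6
```

```bash
python3 plan.py 605 290 25 97.5; python3 -c "
from h import *
im=snap('top','t9.png');s=snap('side','s9.png')
a=cv2.resize(im[165:255,120:240,::-1],(400,300),interpolation=cv2.INTER_CUBIC)
b=cv2.resize(s[120:210,230:350,::-1],(400,300),interpolation=cv2.INTER_CUBIC)
cv2.imwrite('pics/k9.png',np.hstack([a,b]))"
```

```text
clock 17.8 tcp [606.8 289.9  29.9] rot [ 1.798e+02 -6.000e-02  9.745e+01] gap 24.6 F [-0.2 -0.5 -0.1] j6 101 j1 19
turn [ 0.2  -0.06 -0.05] shift now [ 0.4 -1.8  4.9] shift after turn [ 0.4 -1.8  4.9]
```

View pics/k9.png

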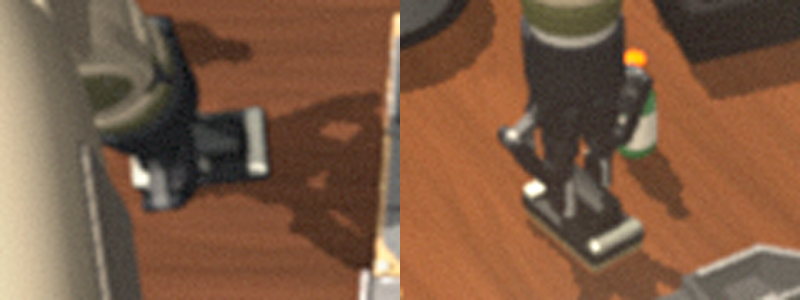

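{"fn": "carry_out", "kwargs": {"motion": [[0,0,0,0,0,-0.01,255],[0,0,0,0,0,-0.025,255],[0,0,3,0,0,-0.03,255],[0,0,3,0,0,-0.02,255],[0,0,3,0,0,0,255],[0,0,0,0,0,0,255]]}}

```text
clock: 18.45
tcp_pos: [605.5, 289.4, 118.7]
tool_rot: [180.0, -0.0, 88.1]
force: [-0.7, 0.1, -1.6]
finger_gap: 24.8
```

```bash
python3 plan.py 562 120 100 88.5
```

```text
clock 18.4 tcp [605.5 289.4 118.7] rot [ 1.7998e+02 -3.0000e-02  8.8130e+01] gap 24.8 F [-0.7  0.1 -1.6] j6 111 j1 19
turn [ 0.02 -0.03 -0.37] shift now [-170.7  -38.    18.6] shift after turn [-170.5  -39.1   18.7]
```

{"fn": "carry_out", "kwargs": {"motion": [[0,0,-0.3,-0.012,-0.003,0,255],[0,0,0,-0.025,-0.006,0,255],[0,0,0,-0.03,-0.007,0,255],[0,0,0,-0.03,-0.007,0,255],[0,0,0,-0.03,-0.007,0,255],[0,0,0,-0.025,-0.006,0,255],[0,0,0,-0.012,-0.003,0.006,255],[0,0,0,0,0,0,255],[0,0,0,0,0,0,255]]}}

```text
clock: 19.35
tcp_pos: [555.5, 116.8, 108.1]
tool_rot: [-179.6, 0.1, 89.1]
force: [0.4, 1.0, -1.1]
finger_gap: 24.6
```

```bash
python3 plan.py 562 120 90 88.5; python3 -c "
from h import *
im=snap('top','t10.png');s=snap('side','s10.png')
a=cv2.resize(im[165:255,170:290,::-1],(400,300),interpolation=cv2.INTER_CUBIC)
b=cv2.resize(s[160:280,250:410,::-1],(400,300),interpolation=cv2.INTER_CUBIC)
cv2.imwrite('pics/k10.png',np.hstack([a,b]))"
```

```text
clock 19.4 tcp [555.5 116.8 108.1] rot [-1.7957e+02  8.0000e-02  8.9050e+01] gap 24.6 F [ 0.4  1.  -1.1] j6 95 j1 4
turn [-0.43  0.08  0.55] shift now [ 3.4  6.6 18.1] shift after turn [ 3.4  6.4 18.1]
```

View pics/k10.png

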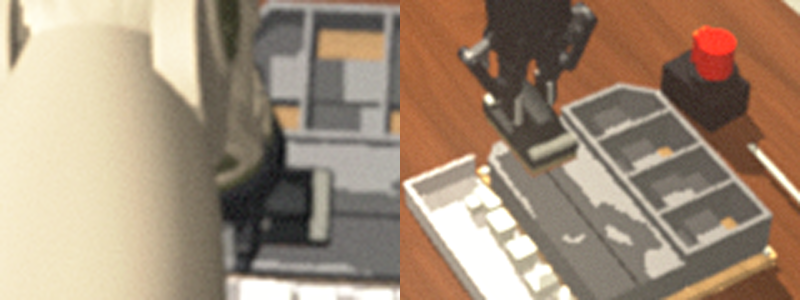

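{"fn": "carry_out", "kwargs": {"motion": [[-0.4,0.1,0.5,0.003,0.006,0.003,255],[0,0,0,0,0,0.006,255],[0,0,0,0,0,0.005,255],[0,0,0,0,0,0.002,255],[0,0,0,0,0,0,255],[0,0,0,0,0,0,255]]}}

```text
clock: 20.05
tcp_pos: [562.9, 124.3, 89.8]
tool_rot: [-180.0, -0.1, 88.9]
force: [0.1, -0.8, -1.2]
finger_gap: 24.6
```

```bash
python3 plan.py 562 120 78 88.5
```

```text
clock 20.1 tcp [562.9 124.3  89.8] rot [-1.800e+02 -5.000e-02  8.889e+01] gap 24.6 F [ 0.1 -0.8 -1.2] j6 96 j1 4
turn [-0.   -0.05  0.39] shift now [-4.3 -0.8 11.8] shift after turn [-4.3 -0.8 11.8]
```

{"fn": "carry_out", "kwargs": {"motion": [[0,0,0.5,-0.004,-0.001,0.004,255],[0,0,0,0,0,0.003,255],[0,0,0,0,0,0,255],[0,0,0,0,0,0,255]]}}

```text
clock: 20.45
tcp_pos: [561.8, 119.6, 82.5]
tool_rot: [180.0, -0.0, 88.3]
force: [0.4, -0.0, -1.2]
finger_gap: 24.3
```

```bash
python3 plan.py 562 120 78 88.5
```

```text
clock 20.4 tcp [561.8 119.6  82.5] rot [ 1.7998e+02 -5.0000e-02  8.8320e+01] gap 24.3 F [ 0.4 -0.  -1.2] j6 96 j1 4
turn [ 0.02 -0.05 -0.18] shift now [0.4 0.2 4.5] shift after turn [0.4 0.2 4.5]
```

{"fn": "carry_out", "kwargs": {"motion": [[0,0,0,0,0,0.003,255],[0,0,0,0,0,0,255],[0,0,0,0,0,0,255]]}}

```text
clock: 20.75
tcp_pos: [562.1, 119.6, 80.0]
tool_rot: [179.9, -0.1, 88.3]
force: [-1.0, 0.5, 0.3]
finger_gap: 24.2
```

```bash
python3 plan.py 562 120 78 88.5
```

```text
clock 20.8 tcp [562.1 119.6  80. ] rot [ 1.7992e+02 -6.0000e-02  8.8310e+01] gap 24.2 F [-1.   0.5  0.3] j6 96 j1 4
turn [ 0.08 -0.06 -0.19] shift now [ 0.4 -0.1  2. ] shift after turn [ 0.4 -0.1  2. ]
```

{"fn": "carry_out", "kwargs": {"motion": [[0,0,-0.2,0,0,0.0025,255],[0,0,0,0,0,0,255]]}}

```text
clock: 20.95
tcp_pos: [562.3, 119.6, 78.1]
tool_rot: [179.9, -0.1, 88.5]
force: [-1.5, -0.5, 2.7]
finger_gap: 24.2
```

```bash
python3 plan.py 562 120 78 88.5; python3 -c "
from h import *
for i in range(3): print(manip.read_state()['force'].round(1),manip.read_state()['tcp_pos'].round(1))"
```

```text
clock 20.9 tcp [562.3 119.6  78.1] rot [ 1.7988e+02 -6.0000e-02  8.8520e+01] gap 24.2 F [-1.5 -0.5  2.7] j6 95 j1 4
turn [ 0.12 -0.06  0.02] shift now [ 0.4 -0.3  0.1] shift after turn [ 0.4 -0.3  0.1]
[-1.5 -0.5  2.7] [562.3 119.6  78.1]
[-1.5 -0.5  2.7] [562.3 119.6  78.1]
[-1.5 -0.5  2.7] [562.3 119.6  78.1]
```

{"fn": "carry_out", "kwargs": {"motion": [[0,0,0,-0.003,0,0.0005,255],[0,0,0,-0.004,0,0,255],[0,0,0,-0.004,0,0,255],[0,0,0,-0.004,0,0,255],[0,0,0,-0.004,0,0,255],[0,0,0,-0.004,0,0,255]]}}

```text
clock: 21.55
tcp_pos: [563.8, 96.5, 78.9]
tool_rot: [179.6, -0.2, 88.6]
force: [0.3, 1.8, 2.3]
finger_gap: 24.6
```

```bash
cat > seamerr.py <<'E'
from h import *
s=manip.read_state();p=s['tcp_pos'];a=np.radians(-1.5)
d=np.array([p[0]-559.9,p[1]-40]); c,sn=np.cos(a),np.sin(a)
print('clk %.2f insert x %.1f y %.1f z %.1f yawerr %.2f roll %.2f pitch %.2f F %s gap %.1f'%(s['clock'],c*d[0]+sn*d[1],-sn*d[0]+c*d[1],p[2],s['tool_rot'][2]-88.5,s['tool_rot'][0],s['tool_rot'][1],s['force'].round(1),s['finger_gap']))
E
python3 seamerr.py
```

```text
clk 21.55 insert x 2.4 y 56.6 z 78.9 yawerr 0.12 roll 179.62 pitch -0.24 F [0.3 1.8 2.3] gap 24.6
```

{"fn": "carry_out", "kwargs": {"motion": [[0.2,0,0,-0.004,-0.0012,0.0006,255],[0.2,-0.1,0,-0.004,-0.0012,0.0004,255],[0,-0.1,0,-0.004,-0.0006,0.0002,255],[0,0,0,-0.004,-0.0004,0.0002,255]]}}

```text
clock: 21.95
tcp_pos: [560.5, 79.2, 77.9]
tool_rot: [180.0, -0.1, 88.6]
force: [0.6, 1.8, 3.5]
finger_gap: 24.1
```

```bash
python3 seamerr.py
```

```text
clk 21.95 insert x -0.4 y 39.2 z 77.9 yawerr 0.11 roll 179.96 pitch -0.08 F [0.6 1.8 3.5] gap 24.1
```

{"fn": "carry_out", "kwargs": {"motion": [[0,0,0,-0.004,0,0,255],[0,0,0,-0.004,-0.0002,0.0001,255],[0.1,0,0,-0.004,-0.0003,0.0001,255],[0,0,0,-0.004,-0.0003,0.0001,255],[0.1,0,0,-0.004,-0.0003,0.0001,255]]}}

```text
clock: 22.45
tcp_pos: [558.8, 57.8, 77.7]
tool_rot: [-179.9, -0.1, 88.6]
force: [-0.8, 1.4, 2.6]
finger_gap: 24.6
```

```bash
python3 seamerr.py
```

```text
clk 22.45 insert x -1.6 y 17.7 z 77.7 yawerr 0.13 roll -179.85 pitch -0.10 F [-0.8  1.4  2.6] gap 24.6
```

{"fn": "carry_out", "kwargs": {"motion": [[-0.1,0,0,-0.004,0.0008,0.0001,255],[0,0,0,-0.004,0.0006,0.0001,255],[0,0,0.1,-0.004,0.0002,0,255],[0,0,0,-0.004,0,0,255],[0,0,0,-0.004,0,0,255]]}}

```text
clock: 22.95
tcp_pos: [559.6, 36.2, 77.5]
tool_rot: [-179.9, -0.1, 88.5]
force: [-0.2, 3.2, 4.6]
finger_gap: 24.4
```

```bash
python3 seamerr.py
```

```text
clk 22.95 insert x -0.2 y -3.8 z 77.5 yawerr 0.03 roll -179.92 pitch -0.13 F [-0.2  3.2  4.6] gap 24.4
```

{"fn": "carry_out", "kwargs": {"motion": [[0,0,0,-0.004,0.0002,-0.0003,255],[0,0,0,-0.004,0,0,255],[0,0,0,-0.004,0,0,255],[0,0,0,-0.004,0,0,255]]}}

```text
clock: 23.35
tcp_pos: [559.3, 18.6, 77.7]
tool_rot: [-179.9, -0.1, 88.5]
force: [-0.2, 2.1, 2.8]
finger_gap: 23.9
```

```bash
python3 seamerr.py
```

```text
clk 23.35 insert x -0.1 y -21.4 z 77.7 yawerr 0.03 roll -179.91 pitch -0.12 F [-0.2  2.1  2.8] gap 23.9
```

{"fn": "carry_out", "kwargs": {"motion": [[-0.1,0,0,-0.004,0,0,255],[0,-0.1,0,-0.004,0,0,255],[0,0,0,-0.004,0,0,255],[0,0,0,-0.004,0,0,255],[0,0,0,-0.004,0,0,255]]}}

```text
clock: 23.85
tcp_pos: [558.6, -3.1, 77.6]
tool_rot: [180.0, -0.0, 88.5]
force: [0.4, 2.3, 3.6]
finger_gap: 24.7
```

```bash
python3 seamerr.py
```

```text
clk 23.85 insert x -0.2 y -43.1 z 77.6 yawerr 0.02 roll 179.99 pitch -0.03 F [0.4 2.3 3.6] gap 24.7
```

{"fn": "carry_out", "kwargs": {"motion": [[0,0,0,-0.004,0,0,255],[0,0,0,-0.004,0,0,255],[0,0,0,-0.004,0,0,255],[0,0,0,-0.004,0,0,255]]}}

```text
clock: 24.25
tcp_pos: [558.1, -20.5, 77.6]
tool_rot: [180.0, -0.0, 88.5]
force: [0.3, 2.9, 3.9]
finger_gap: 24.7
```

```bash
python3 seamerr.py
```

```text
clk 24.25 insert x -0.2 y -60.5 z 77.6 yawerr 0.03 roll 180.00 pitch -0.03 F [0.3 2.9 3.9] gap 24.7
```

{"fn": "carry_out", "kwargs": {"motion": [[0,0,0,-0.004,0,0,255],[0,0,0,-0.004,0.0002,0,255],[0,0,0,-0.004,0,0,255],[0,0,0,-0.004,0,0,255],[0,0,0,-0.004,0,0,255]]}}

```text
clock: 24.75
tcp_pos: [557.6, -42.3, 77.5]
tool_rot: [-180.0, -0.0, 88.5]
force: [0.4, 2.7, 3.9]
finger_gap: 24.5
```

```bash
python3 seamerr.py; python3 -c "
from h import *
im=snap('top','t11.png');s=snap('side','s11.png')
a=cv2.resize(im[165:285,220:380,::-1],(400,300),interpolation=cv2.INTER_CUBIC)
b=cv2.resize(s[170:290,270:430,::-1],(400,300),interpolation=cv2.INTER_CUBIC)
cv2.imwrite('pics/k11.png',np.hstack([a,b]))"
```

```text
clk 24.75 insert x -0.1 y -82.4 z 77.5 yawerr 0.02 roll -179.99 pitch -0.03 F [0.4 2.7 3.9] gap 24.5
```

View pics/k11.png

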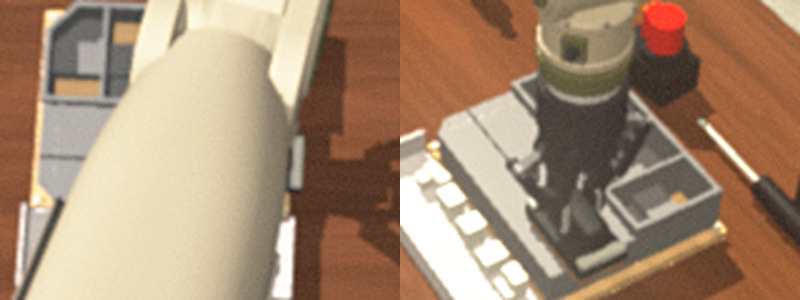

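{"fn": "carry_out", "kwargs": {"motion": [[0,0,0,0.002,0,0,255],[0,0,0,0.004,0,0,255],[0,0,0,0.004,0,0,255],[0,0,0,0.004,0,0,255],[0,0,0,0.004,0,0,255]]}}

```text
clock: 25.35
tcp_pos: [558.3, -27.5, 77.7]
tool_rot: [-180.0, 0.4, 88.3]
force: [0.2, -2.6, 4.0]
finger_gap: 24.7
```

```bash
python3 seamerr.py
```

```text
clk 25.35 insert x 0.1 y -67.5 z 77.7 yawerr -0.22 roll -179.99 pitch 0.44 F [ 0.2 -2.6  4. ] gap 24.7
```

{"fn": "carry_out", "kwargs": {"motion": [[0,0.2,-0.1,0.004,0,0,255],[0,0.2,-0.1,0.004,0,0,255],[0,0,0,0.004,0,0,255],[0,0,0,0.004,0,0,255],[0,0,0,0.004,0,0,255]]}}

```text
clock: 25.85
tcp_pos: [559.0, -5.4, 77.7]
tool_rot: [180.0, 0.1, 88.5]
force: [-1.2, -2.1, 3.5]
finger_gap: 24.6
```

```bash
python3 seamerr.py
```

```text
clk 25.85 insert x 0.3 y -45.4 z 77.7 yawerr 0.04 roll 180.00 pitch 0.05 F [-1.2 -2.1  3.5] gap 24.6
```

{"fn": "carry_out", "kwargs": {"motion": [[0,0,0,0.004,-0.0002,0,255],[0,0,0,0.004,0,0,255],[0,0,0,0.004,0,0,255],[0,0,0,0.004,0,0,255],[0,0,0,0.004,0,0,255]]}}

```text
clock: 26.35
tcp_pos: [559.3, 16.5, 77.7]
tool_rot: [180.0, 0.1, 88.5]
force: [-0.9, -3.8, 2.5]
finger_gap: 24.6
```

```bash
python3 seamerr.py
```

```text
clk 26.35 insert x 0.0 y -23.5 z 77.7 yawerr 0.05 roll 180.00 pitch 0.06 F [-0.9 -3.8  2.5] gap 24.6
```

{"fn": "carry_out", "kwargs": {"motion": [[0,0,0,0.004,0,0,255],[0,0,0,0.004,0,0,255],[0,0,0,0.004,0,0,255],[0,0,0,0.004,0,0,255],[0,0,0,0.004,0,0,255]]}}

```text
clock: 26.85
tcp_pos: [559.7, 38.2, 77.6]
tool_rot: [-180.0, 0.1, 88.5]
force: [-0.1, -2.6, 3.3]
finger_gap: 24.7
```

```bash
python3 seamerr.py
```

```text
clk 26.85 insert x -0.2 y -1.8 z 77.6 yawerr 0.05 roll -179.98 pitch 0.06 F [-0.1 -2.6  3.3] gap 24.7
```

{"fn": "carry_out", "kwargs": {"motion": [[0,0,0,0.004,0.0002,0,255],[0,0,0,0.004,0,0,255],[0,0,0,0.004,0,0,255],[0,0,0,0.004,0,0,255],[0,0,0,0.004,0,0,255]]}}

```text
clock: 27.35
tcp_pos: [560.3, 60.0, 77.5]
tool_rot: [-180.0, 0.1, 88.5]
force: [-0.4, -3.2, 4.9]
finger_gap: 25.0
```

```bash
python3 seamerr.py
```

```text
clk 27.35 insert x -0.1 y 20.0 z 77.5 yawerr 0.04 roll -179.97 pitch 0.06 F [-0.4 -3.2  4.9] gap 25.0
```

{"fn": "carry_out", "kwargs": {"motion": [[0,0,0,0.004,0,-0.0003,255],[0,0,0,0.004,0,0,255],[0,0,0,0.004,0,0,255],[0,0,0,0.004,0,0,255],[0,0,0,0.004,0,0,255]]}}

```text
clock: 27.85
tcp_pos: [560.6, 81.9, 77.7]
tool_rot: [-179.9, 0.1, 88.5]
force: [-0.3, -2.4, 3.5]
finger_gap: 24.5
```

```bash
python3 seamerr.py
```

```text
clk 27.85 insert x -0.4 y 41.9 z 77.7 yawerr 0.05 roll -179.94 pitch 0.06 F [-0.3 -2.4  3.5] gap 24.5
```

{"fn": "carry_out", "kwargs": {"motion": [[0,0,0,0.004,0.0003,0,255],[0,0,0,0.004,0,0,255],[0,0,0,0.004,0,0,255],[0,0,0,0.004,0,0,255],[0,0,0,0.004,0,0,255]]}}

```text
clock: 28.35
tcp_pos: [561.3, 103.7, 77.6]
tool_rot: [-179.9, 0.1, 88.5]
force: [0.1, -2.2, 3.1]
finger_gap: 24.4
```

```bash
python3 seamerr.py
```

```text
clk 28.35 insert x -0.2 y 63.7 z 77.6 yawerr 0.05 roll -179.92 pitch 0.06 F [ 0.1 -2.2  3.1] gap 24.4
```

{"fn": "carry_out", "kwargs": {"motion": [[0,0,0,0.004,0,0,255],[0,0,0,0.004,0,0,255],[0,0,0,0.004,0,0,255],[0,0,0,0.004,0,0,255],[0,0,0,0.002,0,0,255]]}}

```text
clock: 28.85
tcp_pos: [561.6, 123.5, 77.6]
tool_rot: [-179.9, 0.1, 88.6]
force: [-0.3, -3.7, 3.1]
finger_gap: 24.7
```

```bash
python3 seamerr.py; python3 -c "
from h import *
im=snap('top','t12.png');s=snap('side','s12.png')
a=cv2.resize(im[165:285,180:340,::-1],(400,300),interpolation=cv2.INTER_CUBIC)
b=cv2.resize(s[150:270,250:410,::-1],(400,300),interpolation=cv2.INTER_CUBIC)
cv2.imwrite('pics/k12.png',np.hstack([a,b]))"
```

```text
clk 28.85 insert x -0.5 y 83.5 z 77.6 yawerr 0.06 roll -179.90 pitch 0.07 F [-0.3 -3.7  3.1] gap 24.7
```

View pics/k12.png

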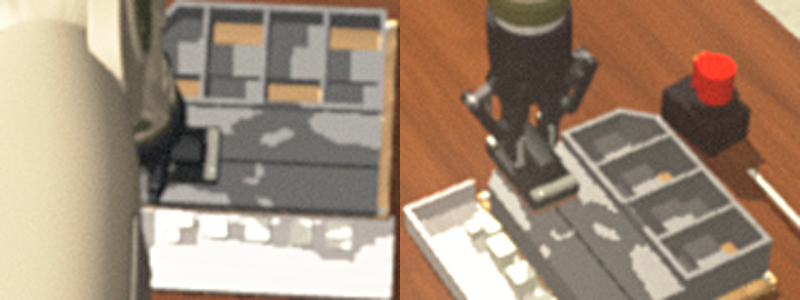

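Run:
```python
from fit import *
s=160/436; f=lambda P:np.array(P,float)*s+[400,130]-.3
U=onz('top',f([(75,28),(370,37),(375,307),(78,300)]),96)[:,:2]; print('unit',U.round(0).tolist())
F=onz('top',f([(57,506),(368,518)]),84)[:,:2]; print('front outer',F.round(0).tolist(),np.linalg.norm(F[0]-F[1]), np.degrees(np.arctan2(*(F[0]-F[1])))) 
I=onz('top',f([(92,490),(333,495)]),82)[:,:2]; print('inner top front', I.round(0).tolist())
P=onz('top',f([(301,183),(357,222),(296,306),(239,271)]),118)[:,:2]; print('pack',P.round(0).tolist(),cv2.minAreaRect(P.astype(np.float32)))
H=onz('top',f([(135,553),(290,560)]),58)[:,:2]; print('handle',H.round(0).tolist())
t=cv2.imread('pics/s0.png'); cv2.imwrite('pics/dr.png',cv2.resize(t[280:480,320:580],(780,600),interpolation=cv2.INTER_CUBIC))
```

```text
unit [[762.0, -279.0], [758.0, -519.0], [534.0, -515.0], [535.0, -280.0]]
front outer [[372.0, -264.0], [368.0, -507.0]] 242.7576679796724 0.8053891303270072
inner top front [[385.0, -292.0], [386.0, -481.0]]
pack [[629.0, -452.0], [598.0, -495.0], [530.0, -445.0], [557.0, -402.0]] ((577.6467895507812, -448.66986083984375), (52.62212371826172, 87.84105682373047), 54.992164611816406)
handle [[337.0, -331.0], [335.0, -454.0]]
```

View pics/dr.png

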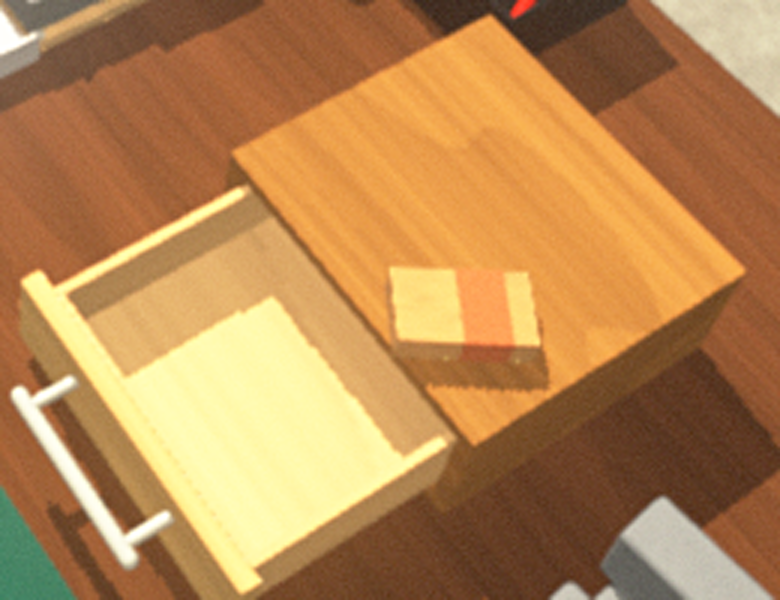

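{"fn": "carry_out", "kwargs": {"motion": [[0,0,0,0,0,-0.01,255],[0,0,0,0,0,-0.02,255],[0,0,0,0,0,-0.03,255],[0,0,-4,0,0,-0.02,255],[0,0,-7,0,0,0,255],[0,0,-8,0,0,0,255],[0,0,-8,0,0,0,255],[0,0,-8,0,0,0,255],[0,0,-8,0,0,0,255],[0,0,-8,0,0,0,255],[0,0,-8,0,0,0,255],[0,0,-8,0,0,0,255]]}}

```text
clock: 30.15
tcp_pos: [553.0, 128.7, 157.5]
tool_rot: [179.8, -1.5, 158.4]
force: [0.9, 1.3, -0.5]
finger_gap: 24.6
```

```bash
python3 plan.py 455 -350 155 180
```

```text
clock 30.1 tcp [553.  128.7 157.5] rot [179.81  -1.48 158.45] gap 24.6 F [ 0.9  1.3 -0.5] j6 26 j1 5
turn [  0.47  -1.43 -21.56] shift now [ -84.7 -481.2   -1.3] shift after turn [  98.  -478.7    2.5]
```

{"fn": "carry_out", "kwargs": {"motion": [[0.2,-0.7,-7,0,0,0,255],[0.2,-0.7,-7,0,0,0,255],[0,0,-7,0,-0.01,0,255],[0,0,0,0.004,-0.03,0,255],[0,0,0,0.008,-0.04,0,255],[0,0,0,0.01,-0.045,0,255],[0,0,0,0.01,-0.045,0,255],[0,0,0,0.01,-0.045,0,255],[0,0,0,0.01,-0.045,0,255],[0,0,0,0.01,-0.045,0,255],[0,0,0,0.01,-0.04,0,255]]}}

```text
clock: 31.25
tcp_pos: [477.7, -217.8, 152.6]
tool_rot: [179.1, -0.7, -178.5]
force: [1.0, 0.1, -0.7]
finger_gap: 24.4
```

```bash
python3 plan.py 455 -350 155 180
```

```text
clock 31.2 tcp [ 477.7 -217.8  152.6] rot [ 179.1    -0.67 -178.55] gap 24.4 F [ 1.   0.1 -0.7] j6 -35 j1 -33
turn [ 0.89 -0.68  1.44] shift now [  26.  -131.5   -4.2] shift after turn [  22.7 -132.2   -2.4]
```

{"fn": "carry_out", "kwargs": {"motion": [[0.9,-0.6,1.4,0.003,-0.02,0,255],[0,0,0,0.004,-0.025,0,255],[0,0,0,0.005,-0.025,0,255],[0,0,0,0.004,-0.025,0,255],[0,0,0,0.003,-0.02,0,255],[0,0,0,0,-0.005,0,255],[0,0,0,0,0,0,255]]}}

```text
clock: 31.95
tcp_pos: [453.8, -343.9, 149.9]
tool_rot: [179.4, -0.2, 179.5]
force: [1.1, 0.2, -1.0]
finger_gap: 24.4
```

```bash
python3 plan.py 455 -350 120 180; python3 -c "
from h import *
im=snap('top','t13.png');s=snap('side','s13.png')
a=cv2.resize(im[130:360,390:560,::-1],(400,541),interpolation=cv2.INTER_CUBIC)
b=cv2.resize(s[280:480,320:580,::-1],(400,308),interpolation=cv2.INTER_CUBIC)
b=np.vstack([b,np.zeros((233,400,3),np.uint8)])
cv2.imwrite('pics/k13.png',np.hstack([a,b]))"
```

```text
clock 31.9 tcp [ 453.8 -343.9  149.9] rot [179.38  -0.21 179.5 ] gap 24.4 F [ 1.1  0.2 -1. ] j6 -45 j1 -45
turn [ 0.63 -0.2  -0.5 ] shift now [-1.4 -6.4 29.9] shift after turn [-1.2 -6.1 29.9]
```

View pics/k13.png

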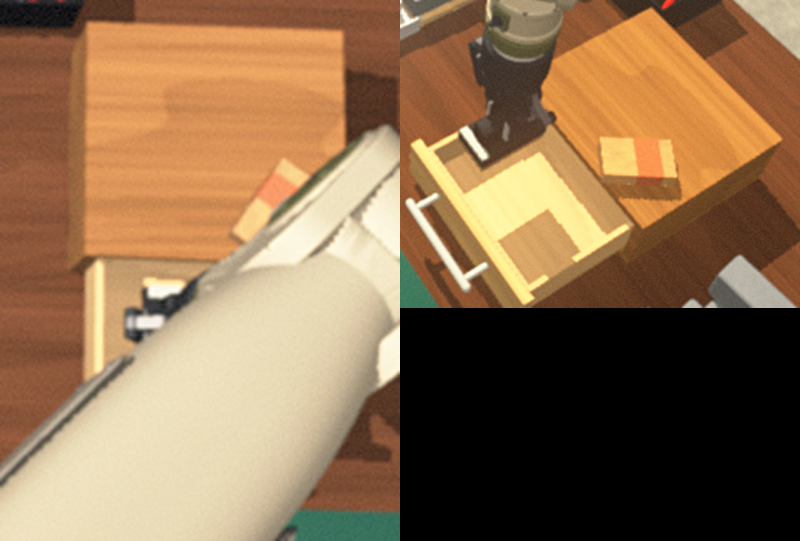

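Run:
```python
from fit import *
f=lambda P:np.array(P,float)/3+[320,280]-.3
print('unit',onz('side',f([(492,15),(745,270),(475,443),(235,155)]),96)[:,:2].round(0).tolist())
print('front outer top',onz('side',f([(22,280),(243,590)]),84)[:,:2].round(0).tolist(),'inner',onz('side',f([(42,270),(262,578)]),84)[:,:2].round(0).tolist())
print('floor corner? sides inner top z75',onz('side',f([(70,295),(250,560)]),75)[:,:2].round(0).tolist())
print('pack',onz('side',f([(390,268),(527,273),(540,347),(393,342)]),118)[:,:2].round(0).tolist())
```

```text
unit [[764.0, -277.0], [757.0, -515.0], [534.0, -511.0], [539.0, -275.0]]
front outer top [[374.0, -273.0], [371.0, -504.0]] inner [[388.0, -273.0], [384.0, -504.0]]
floor corner? sides inner top z75 [[396.0, -294.0], [388.0, -490.0]]
pack [[557.0, -403.0], [626.0, -450.0], [598.0, -492.0], [526.0, -442.0]]
```

{"fn": "carry_out", "kwargs": {"motion": [[0.5,-0.2,0.3,-0.004,-0.005,0.01,255],[0,0,0,0,0,0.02,255],[0,0,0,0,0,0.02,255],[0,0,0,0,0,0.012,255],[0,0,0,0,0,0,255],[0,0,0,0,0,0,255]]}}

```text
clock: 32.65
tcp_pos: [460.5, -343.0, 84.7]
tool_rot: [179.9, 0.1, 179.6]
force: [-0.1, -0.2, -0.3]
finger_gap: 24.6
```

```bash
python3 plan.py 458 -348 53 179
```

```text
clock 32.6 tcp [ 460.5 -343.    84.7] rot [1.7989e+02 7.0000e-02 1.7962e+02] gap 24.6 F [-0.1 -0.2 -0.3] j6 -44 j1 -45
turn [0.11 0.07 0.62] shift now [ 2.5 -5.1 31.6] shift after turn [ 2.4 -5.  31.7]
```

{"fn": "carry_out", "kwargs": {"motion": [[0,0,0.6,0.002,-0.005,0.008,255],[0,0,0,0,0,0.01,255],[0,0,0,0,0,0.006,255],[0,0,0,0,0,0,255],[0,0,0,0,0,0,255]]}}

```text
clock: 33.15
tcp_pos: [459.5, -349.5, 60.5]
tool_rot: [-180.0, 0.2, 179.0]
force: [0.3, -0.2, -2.1]
finger_gap: 24.2
```

```bash
python3 plan.py 458 -348 53 179;python3 -c "
from h import *
s=snap('side','s14.png')
cv2.imwrite('pics/k14.png',cv2.resize(s[280:480,320:580,::-1],(780,600),interpolation=cv2.INTER_CUBIC))"
```

```text
clock 33.1 tcp [ 459.5 -349.5   60.5] rot [-179.96    0.21  178.97] gap 24.2 F [ 0.3 -0.2 -2.1] j6 -44 j1 -45
turn [-0.04  0.21 -0.03] shift now [1.5 1.5 7.5] shift after turn [1.5 1.5 7.5]
```

View pics/k14.png

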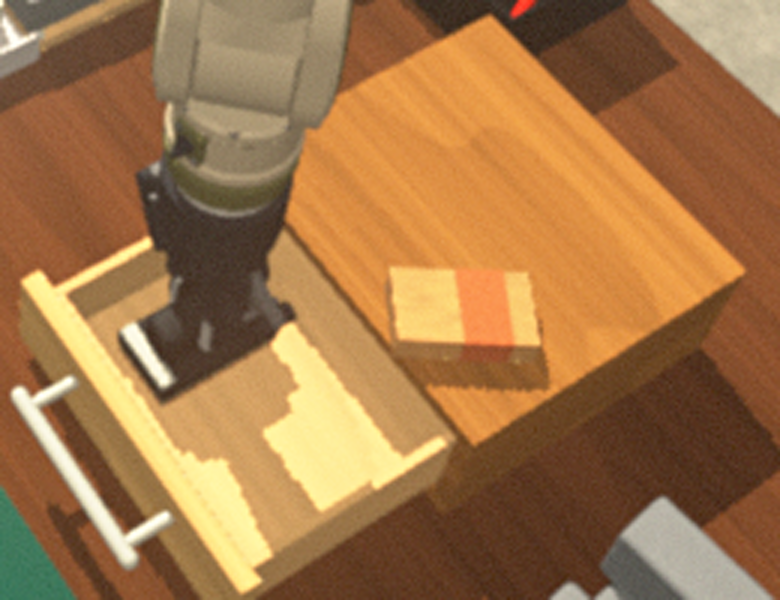

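{"fn": "carry_out", "kwargs": {"motion": [[0,0.2,0,0,0.001,0.004,255],[0,0,0,0,0,0.003,255],[0,0,0,0,0,0.001,255],[0,0,0,0,0,0,255]]}}

```text
clock: 33.6
tcp_pos: [460.0, -348.8, 52.7]
tool_rot: [-179.9, 0.0, 179.0]
force: [-0.7, -0.5, -0.4]
finger_gap: 24.3
```

```bash
python3 plan.py 458 -348 53 179
```

```text
clock 33.6 tcp [ 460.  -348.8   52.7] rot [-1.7990e+02  5.0000e-02  1.7897e+02] gap 24.3 F [-0.7 -0.5 -0.4] j6 -44 j1 -45
turn [-0.1   0.05 -0.03] shift now [ 2.   0.8 -0.3] shift after turn [ 2.   0.8 -0.3]
```

{"fn": "carry_out", "kwargs": {"motion": [[0,0,0,0,0,0,150],[0,0,0,0,0,0,125],[0,0,0,0,0,0,125],[0,0,0,0,0,0,125],[0,0,0,0,0,-0.01,125],[0,0,0,0,0,-0.02,125],[0,0,0,0,0,-0.03,125],[0,0,0,0,0,-0.04,80],[0,0,0,0,0,-0.03,0],[0,0,0,0,0,0,0]]}}

```text
clock: 34.6
tcp_pos: [459.7, -348.3, 191.1]
tool_rot: [-179.9, 0.1, 179.0]
force: [-0.3, 0.2, 1.2]
finger_gap: 83.8
```

```bash
python3 plan.py 577 -447 180 145;python3 -c "
from h import *
s=snap('side','s15.png')
cv2.imwrite('pics/k15.png',cv2.resize(s[280:480,320:580,::-1],(780,600),interpolation=cv2.INTER_CUBIC))"
```

```text
clock 34.6 tcp [ 459.7 -348.3  191.1] rot [-1.7987e+02  1.0000e-01  1.7897e+02] gap 83.8 F [-0.3  0.2  1.2] j6 -44 j1 -45
turn [-0.1   0.13 33.97] shift now [-119.1  -96.5   11.5] shift after turn [-152.7  -13.5   11.1]
```

View pics/k15.png

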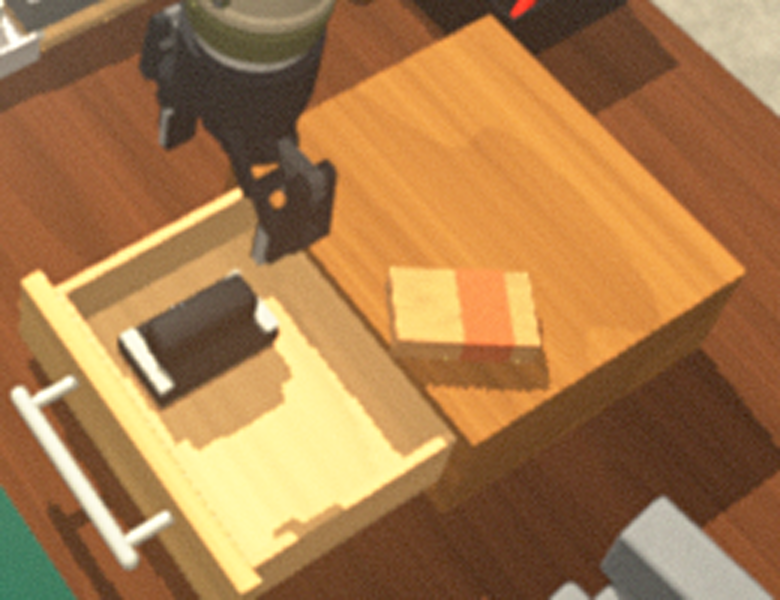

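{"fn": "carry_out", "kwargs": {"motion": [[0,0,4,0,0,0,0],[0,0,6,0,0,0,0],[0,0,8,0,0,0,0],[0,0,8,0,0,0,0],[0,0,6,-0.01,0,0,0],[0,0,1,-0.025,-0.002,0,0],[0,0,0,-0.03,-0.003,0,0],[0,0,0,-0.03,-0.003,0.005,0],[0,0,0,-0.025,-0.003,0.005,0],[0,0,0,-0.012,0,0.005,0],[0,0,0,0,0,0,0]]}}

```text
clock: 35.75
tcp_pos: [559.2, -429.2, 162.0]
tool_rot: [179.9, -1.0, 144.5]
force: [-0.9, 0.5, -0.6]
finger_gap: 85.3
```

```bash
python3 plan.py 577 -447.5 130 145.3
```

```text
clock 35.8 tcp [ 559.2 -429.2  162. ] rot [179.88  -0.96 144.54] gap 85.3 F [-0.9  0.5 -0.6] j6 -9 j1 -44
turn [ 0.13 -0.96 -0.76] shift now [-25.6  -4.6  31.6] shift after turn [-25.   -4.9  32. ]
```

{"fn": "carry_out", "kwargs": {"motion": [[0.1,-0.9,-0.7,-0.01,-0.003,0.005,0],[0,0,0,-0.012,-0.002,0.01,0],[0,0,0,-0.003,0,0.01,0],[0,0,0,0,0,0.004,0],[0,0,0,0,0,0,0]]}}

```text
clock: 36.25
tcp_pos: [575.7, -447.1, 128.5]
tool_rot: [179.9, -0.3, 145.3]
force: [-0.6, -0.2, -0.2]
finger_gap: 85.3
```

```bash
python3 plan.py 577 -447.5 99 145.3
```

```text
clock 36.2 tcp [ 575.7 -447.1  128.5] rot [179.94  -0.25 145.3 ] gap 85.3 F [-0.6 -0.2 -0.2] j6 -9 j1 -44
turn [ 0.06 -0.25 -0.  ] shift now [-1.4  0.4 29.5] shift after turn [-1.3  0.4 29.5]
```

{"fn": "carry_out", "kwargs": {"motion": [[0,-0.2,0,-0.001,0,0.01,0],[0,0,0,0,0,0.01,0],[0,0,0,0,0,0.006,0],[0,0,0,0,0,0,0]]}}

```text
clock: 36.65
tcp_pos: [576.1, -447.0, 100.9]
tool_rot: [179.9, -0.0, 145.3]
force: [-0.2, -0.0, -0.1]
finger_gap: 85.5
```

```bash
python3 plan.py 577 -447.5 100 145.3;python3 -c "
from h import *
s=snap('side','s16.png')
cv2.imwrite('pics/k16.png',cv2.resize(s[280:480,320:580,::-1],(780,600),interpolation=cv2.INTER_CUBIC))"
```

```text
clock 36.6 tcp [ 576.1 -447.   100.9] rot [ 1.7994e+02 -3.0000e-02  1.4530e+02] gap 85.5 F [-0.2 -0.  -0.1] j6 -9 j1 -44
turn [ 0.06 -0.03  0.  ] shift now [-1.   0.1  0.9] shift after turn [-1.   0.1  0.9]
```

View pics/k16.png

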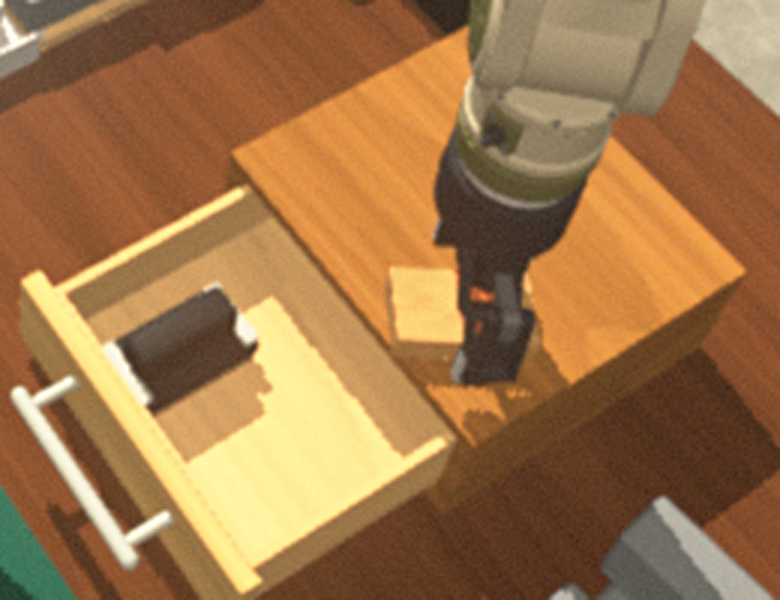

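{"fn": "carry_out", "kwargs": {"motion": [[0,0,0,0,0,0.001,60],[0,0,0,0,0,0,120],[0,0,0,0,0,0,255],[0,0,0,0,0,0,255],[0,0,0,0,0,0,255],[0,0,0,0,0,0,255]], "grip_force": 50}}

```text
clock: 37.3
tcp_pos: [577.1, -447.8, 102.5]
tool_rot: [180.0, 0.2, 145.3]
force: [-0.6, 0.4, -0.7]
finger_gap: 48.5
```

```bash
python3 plan.py 577 -447.5 100 145.3
```

```text
clock 37.3 tcp [ 577.1 -447.8  102.5] rot [179.98   0.18 145.31] gap 48.5 F [-0.6  0.4 -0.7] j6 -9 j1 -44
turn [0.02 0.18 0.01] shift now [0.2 0.2 2.5] shift after turn [0.2 0.2 2.5]
```

{"fn": "carry_out", "kwargs": {"motion": [[0,0,0,0,0,-0.01,255],[0,0,0,0,0,-0.02,255],[0,0,0,0,0,-0.03,255],[0,0,0,0,0,-0.01,255],[0,0,-4,0.01,0,0,255],[0,0,-6,0.02,0,0,255],[0,0,-8,0.02,0,0,255],[0,0,-8,0.02,0,0,255],[0,0,-6,0.02,0,0,255],[0,0,-2,0.01,0,0,255],[0,0,0,0,0,0,255]]}}

```text
clock: 38.4
tcp_pos: [481.1, -413.2, 174.9]
tool_rot: [-179.9, 0.1, -179.2]
force: [-0.2, -0.4, -1.7]
finger_gap: 48.6
```

```bash
python3 plan.py 458 -438 120 179;python3 -c "
from h import *
s=snap('side','s17.png');t=snap('top','t17.png')
b=cv2.resize(s[280:480,320:580,::-1],(585,450),interpolation=cv2.INTER_CUBIC)
cv2.imwrite('pics/k17.png',b)"
```

```text
clock 38.4 tcp [ 481.1 -413.2  174.9] rot [-1.7994e+02  1.4000e-01 -1.7923e+02] gap 48.6 F [-0.2 -0.4 -1.7] j6 -49 j1 -48
turn [-0.06  0.14  1.77] shift now [ 23.6 -24.4  54.9] shift after turn [ 22.7 -25.2  54.9]
```

View pics/k17.png

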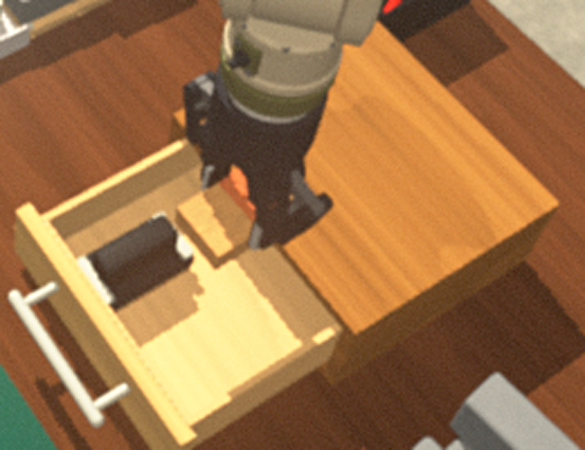

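```bash
python3 -c "
from h import *
print(onz('side',np.array([(112,302),(190,260),(75,262),(160,213)])/2.25+[320,280],45).round(0))"
```

```text
[[ 406. -370.   45.]
 [ 485. -374.   45.]
 [ 401. -323.   45.]
 [ 491. -324.   45.]]
```

{"fn": "carry_out", "kwargs": {"motion": [[0,0,1,0.01,-0.008,0.01,255],[0,0,0.7,0.012,-0.01,0.015,255],[0,0,0,0.006,-0.006,0.015,255],[0,0,0,0,0,0.02,255],[0,0,0,0,0,0.015,255],[0,0,0,0,0,0,255],[0,0,0,0,0,0,255]]}}

```text
clock: 39.2
tcp_pos: [454.1, -442.3, 92.6]
tool_rot: [-179.9, 0.2, 178.6]
force: [-0.0, 0.9, -1.2]
finger_gap: 48.6
```

```bash
python3 plan.py 450 -438 30 179
```

```text
clock 39.2 tcp [ 454.1 -442.3   92.6] rot [-1.7986e+02  1.7000e-01  1.7856e+02] gap 48.6 F [-0.   0.9 -1.2] j6 -50 j1 -52
turn [-0.14  0.17 -0.44] shift now [ 4.4  4.4 62.6] shift after turn [ 4.2  4.3 62.6]
```

{"fn": "carry_out", "kwargs": {"motion": [[-0.1,0.2,-0.4,0.004,0.004,0.01,255],[0,0,0,0,0,0.015,255],[0,0,0,0,0,0.015,255],[0,0,0,0,0,0.01,255],[0,0,0,0,0,0,255],[0,0,0,0,0,0,255]]}}

```text
clock: 39.8
tcp_pos: [451.2, -439.4, 42.6]
tool_rot: [-179.7, 0.1, 179.0]
force: [-0.1, -0.6, -1.9]
finger_gap: 48.7
```

```bash
python3 plan.py 450 -438 30 179;python3 -c "
from h import *
s=snap('side','s18.png')
b=cv2.resize(s[280:480,320:580,::-1],(585,450),interpolation=cv2.INTER_CUBIC)
cv2.imwrite('pics/k18.png',b)"
```

```text
clock 39.8 tcp [ 451.2 -439.4   42.6] rot [-1.7974e+02  1.0000e-01  1.7902e+02] gap 48.7 F [-0.1 -0.6 -1.9] j6 -51 j1 -51
turn [-0.26  0.1   0.02] shift now [ 1.2  1.4 12.6] shift after turn [ 1.2  1.4 12.6]
```

View pics/k18.png

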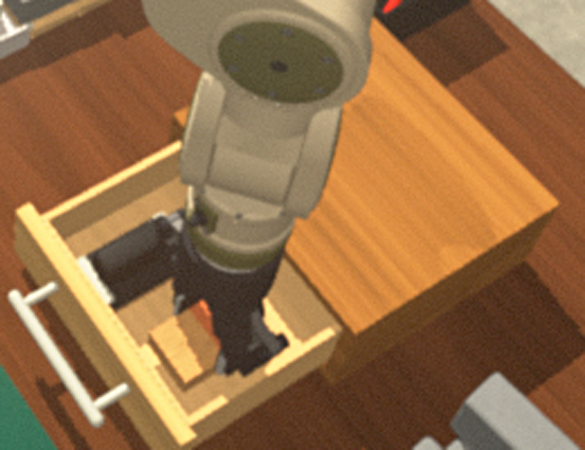

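Pack is hanging level over the drawer floor beside the block; lower and release.

{"fn": "carry_out", "kwargs": {"motion": [[-0.2,0.1,0,0,0.001,0.006,255],[0,0,0,0,0,0.004,255],[0,0,0,0,0,0.002,255],[0,0,0,0,0,0,255],[0,0,0,0,0,0,255]]}}

```text
clock: 40.35
tcp_pos: [452.2, -439.4, 31.7]
tool_rot: [-179.8, 0.1, 179.0]
force: [-0.0, 1.3, -0.4]
finger_gap: 48.7
```

```bash
python3 plan.py 450 -438 29.5 179
```

```text
clock 40.4 tcp [ 452.2 -439.4   31.7] rot [-1.7981e+02  1.2000e-01  1.7903e+02] gap 48.7 F [-0.   1.3 -0.4] j6 -50 j1 -51
turn [-0.19  0.12  0.03] shift now [2.2 1.4 2.2] shift after turn [2.2 1.4 2.2]
```

{"fn": "carry_out", "kwargs": {"motion": [[0,0,0,0,0,0.0015,255],[0,0,0,0,0,0,255],[0,0,0,0,0,0,85],[0,0,0,0,0,0,85],[0,0,0,0,0,0,85],[0,0,0,0,0,0,85]]}}

```text
clock: 40.95
tcp_pos: [452.7, -440.1, 31.1]
tool_rot: [-179.7, 0.2, 179.0]
force: [-0.8, -0.7, 1.0]
finger_gap: 57.2
```

```bash
python3 plan.py 450 -438 29.5 179
```

```text
clock 41.0 tcp [ 452.7 -440.1   31.1] rot [-179.72    0.19  179.03] gap 57.2 F [-0.8 -0.7  1. ] j6 -50 j1 -51
turn [-0.28  0.19  0.03] shift now [2.7 2.  1.5] shift after turn [2.7 2.  1.6]
```

{"fn": "carry_out", "kwargs": {"motion": [[0,0,0,0,0,-0.01,85],[0,0,0,0,0,-0.025,85],[0,0,0,0,0,-0.035,85],[0,0,0,0,0,-0.03,150],[0,0,0,0.01,0.005,-0.01,255],[0,0,0,0.025,0.01,0,255],[0,0,0,0.035,0.01,0,255],[0,0,0,0.035,0.01,0,255],[0,0,0,0.03,0.01,0,255],[0,0,0,0.02,0.005,0,255],[0,0,0,0,0,0,255]]}}

```text
clock: 42.05
tcp_pos: [289.7, -380.7, 144.8]
tool_rot: [-179.8, 0.1, 179.1]
force: [-0.1, 0.4, 0.9]
finger_gap: 0.4
```

```bash
python3 plan.py 300 -391 55 179;python3 -c "
from h import *
s=snap('side','s19.png');t=snap('top','t19.png')
b=cv2.resize(s[280:480,320:580,::-1],(390,300),interpolation=cv2.INTER_CUBIC)
a=cv2.resize(t[130:350,400:560,::-1],(218,300),interpolation=cv2.INTER_CUBIC)
cv2.imwrite('pics/k19.png',np.hstack([a,b]))"
```

```text
clock 42.0 tcp [ 289.7 -380.7  144.8] rot [-1.7976e+02  1.1000e-01  1.7912e+02] gap 0.4 F [-0.1  0.4  0.9] j6 -61 j1 -62
turn [-0.24  0.11  0.12] shift now [-10.3  -9.7  89.9] shift after turn [-10.5 -10.1  89.8]
```

View pics/k19.png

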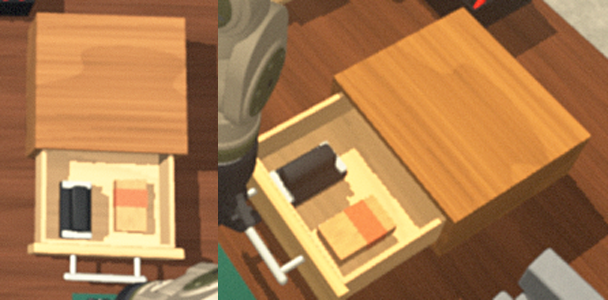

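{"fn": "carry_out", "kwargs": {"motion": [[0,0,0,-0.005,-0.01,0.01,255],[0,0,0,0,0,0.025,255],[0,0,0,0,0,0.025,255],[0,0,0,0,0,0.02,255],[0,0,0,0,0,0.005,255],[0,0,0,0,0,0,255]]}}

```text
clock: 42.75
tcp_pos: [304.6, -400.1, 54.9]
tool_rot: [-179.3, 0.4, 179.5]
force: [-0.3, 0.2, 0.1]
finger_gap: -0.2
```

```bash
python3 plan.py 330 -391 50 179
```

```text
clock 42.8 tcp [ 304.6 -400.1   54.9] rot [-179.33    0.45  179.45] gap -0.2 F [-0.3  0.2  0.1] j6 -61 j1 -62
turn [-0.67  0.45  0.45] shift now [-25.2   9.4   5. ] shift after turn [-25.2   9.5   4.9]
```

{"fn": "carry_out", "kwargs": {"motion": [[-0.6,0.4,0.4,0,0.008,0.006,255],[0,0,0,-0.004,0,0.003,255],[0,0,0,-0.006,0,0,255],[0,0,0,-0.006,0,0,255],[0,0,0,-0.008,0,0,255],[0,0,0,-0.01,0,0,255],[0,0,0,-0.01,0,0,255],[0,0,0,-0.01,0,0,255]]}}

```text
clock: 43.55
tcp_pos: [363.7, -394.1, 47.3]
tool_rot: [-179.8, 0.0, 179.0]
force: [-1.4, -0.6, -2.1]
finger_gap: -0.0
```

```bash
python3 plan.py 485 -393 45 179
```

```text
clock 43.5 tcp [ 363.7 -394.1   47.3] rot [-1.7982e+02  2.0000e-02  1.7899e+02] gap -0.0 F [-1.4 -0.6 -2.1] j6 -55 j1 -56
turn [-0.18  0.02 -0.01] shift now [-121.3    3.2    2.3] shift after turn [-121.3    3.2    2.3]
```

{"fn": "carry_out", "kwargs": {"motion": [[0,0,0,-0.01,0,0,255],[0,0,0,-0.01,0,0,255],[0,0,0,-0.01,0,0,255],[0,0,0,-0.01,0,0,255],[0,0,0,-0.01,0,0,255],[0,0,0,-0.01,0,0,255],[0,0,0,-0.01,0,0,255],[0,0,0,-0.01,0,0,255]]}}

```text
clock: 44.35
tcp_pos: [451.6, -395.7, 47.3]
tool_rot: [-179.8, 0.0, 179.0]
force: [-1.9, -0.3, -0.8]
finger_gap: 0.3
```

```bash
python3 plan.py 485 -393 45 179
```

```text
clock 44.4 tcp [ 451.6 -395.7   47.3] rot [-1.7978e+02  4.0000e-02  1.7903e+02] gap 0.3 F [-1.9 -0.3 -0.8] j6 -48 j1 -49
turn [-0.22  0.04  0.03] shift now [-33.3   3.3   2.3] shift after turn [-33.3   3.3   2.3]
```

{"fn": "carry_out", "kwargs": {"motion": [[0,0,0,-0.007,0,0,255],[0,0,0,-0.006,0,0,255],[0,0,0,-0.005,0,0,255],[0,0,0,-0.004,0,0,255],[0,0,0,-0.003,0,0,255],[0,0,0,-0.003,0,0,255]]}}

```text
clock: 44.95
tcp_pos: [468.4, -396.0, 47.6]
tool_rot: [-179.7, -1.6, 178.7]
force: [-10.1, 0.4, 5.0]
finger_gap: 0.3
```

```bash
python3 plan.py 485 -393 45 179
```

```text
clock 45.0 tcp [ 468.4 -396.    47.6] rot [-179.68   -1.64  178.69] gap 0.3 F [-10.1   0.4   5. ] j6 -46 j1 -47
turn [-0.31 -1.64 -0.3 ] shift now [-16.6   3.4   2.1] shift after turn [-16.6   3.3   2.6]
```

```bash
python3 -c "
from h import *
s=snap('side','s20.png');t=snap('top','t20.png')
b=cv2.resize(s[280:480,320:580,::-1],(390,300),interpolation=cv2.INTER_CUBIC)
a=cv2.resize(t[130:350,400:560,::-1],(218,300),interpolation=cv2.INTER_CUBIC)
cv2.imwrite('pics/k20.png',np.hstack([a,b]))"
```

```text
(no output)
```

View pics/k20.png

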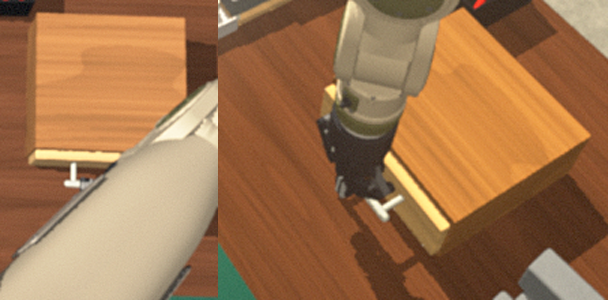

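```bash
python3 -c "
from h import *
f=160/218
print(onz('top',np.array([(32,166),(122,162)])*f+[400,130],84).round(0), onz('top',np.array([(36,151),(110,152)])*f+[400,130],96).round(0))
s=cv2.imread('pics/s20.png');t=cv2.imread('pics/t20.png')
cv2.imwrite('pics/k20b.png',np.hstack([cv2.resize(t[220:280,410:500],(400,267),interpolation=cv2.INTER_CUBIC),cv2.resize(s[330:397,425:525],(400,267),interpolation=cv2.INTER_CUBIC)]))"; python3 plan.py 485 -393 45 179
```

```text
[[ 510. -271.   84.]
 [ 520. -415.   84.]] [[ 533. -276.   96.]
 [ 534. -393.   96.]]
clock 45.0 tcp [ 468.4 -396.    47.6] rot [-179.68   -1.64  178.7 ] gap 0.3 F [-10.8  -0.1   5.5] j6 -46 j1 -47
turn [-0.31 -1.64 -0.3 ] shift now [-16.6   3.4   2.1] shift after turn [-16.5   3.3   2.6]
```

View pics/k20b.png

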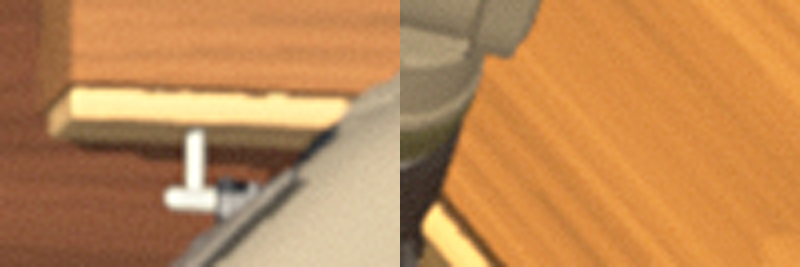

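```bash
python3 -c "
from h import *
k=400/90
for z,P in((84,[(75,122),(300,126)]),(84,[(75,88),(300,96)]),(96,[(75,86),(300,94)])): print(z,onz('top',np.array(P)/k+[410,220],z).round(1).tolist())
"
```

```text
84 [[520.0, -278.9, 84.0], [520.4, -389.0, 84.0]]
84 [[537.1, -279.1, 84.0], [535.4, -389.4, 84.0]]
96 [[535.9, -276.9, 96.0], [534.3, -386.2, 96.0]]
```

{"fn": "carry_out", "kwargs": {"motion": [[0,0,0,-0.004,0,0,255],[0,0,0,-0.002,0,0,255]]}}

```text
clock: 45.25
tcp_pos: [468.1, -395.9, 47.8]
tool_rot: [-179.7, -2.3, 178.5]
force: [-5.3, 0.1, 2.8]
finger_gap: -0.1
```

{"fn": "carry_out", "kwargs": {"motion": [[0,-1,0,0.01,0,0,255],[0,-1,0,0.02,0,0,255],[0,0,0,0.025,0,0,255],[0,0,0,0.025,0,0,255],[0,0,0,0.01,0,-0.02,255],[0,0,0,0,0,-0.04,255],[0,0,0,0,0,-0.05,255],[0,0,0,0,0.02,-0.04,255],[0,0,0,0,0.04,0,255],[0,0,0,0,0.04,0,255],[0,0,0,0,0.03,0,255],[0,0,0,0,0,0,255]]}}

```text
clock: 46.45
tcp_pos: [383.5, -261.3, 207.9]
tool_rot: [-179.5, 0.6, 178.2]
force: [0.1, -0.9, 0.2]
finger_gap: -0.1
```

```bash
python3 -c "
from h import *
print(manip.read_state()['tcp_pos'],manip.read_state()['force'])
s=snap('side','s21.png');t=snap('top','t21.png')"
```

```text
[ 383.54809826 -261.3407691   207.85356079] [ 0.10127369 -0.94068066  0.22553993]
```

View pics/s21.png

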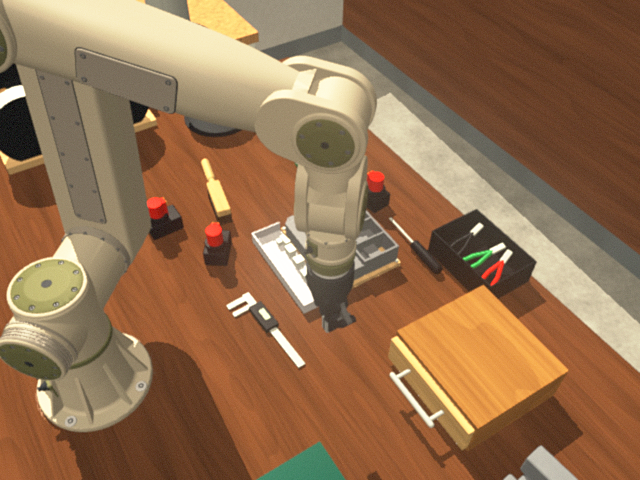

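View pics/t21.png

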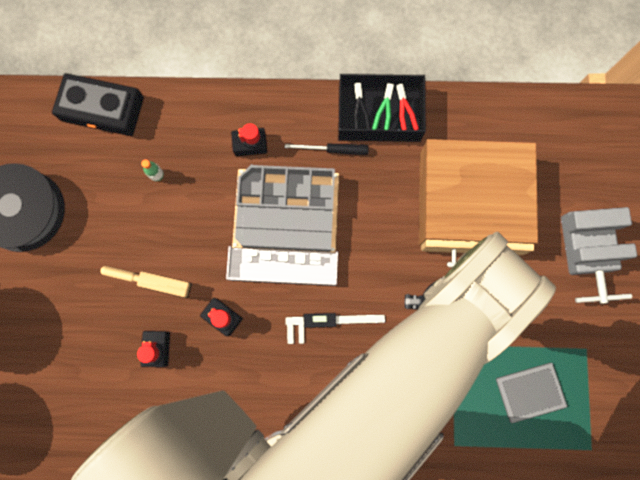

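```bash
python3 -c "
import cv2
s=cv2.imread('pics/s21.png');cv2.imwrite('pics/k21.png',cv2.resize(s[310:450,380:520],(600,600),interpolation=cv2.INTER_CUBIC))"
```

```text
(no output)
```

View pics/k21.png

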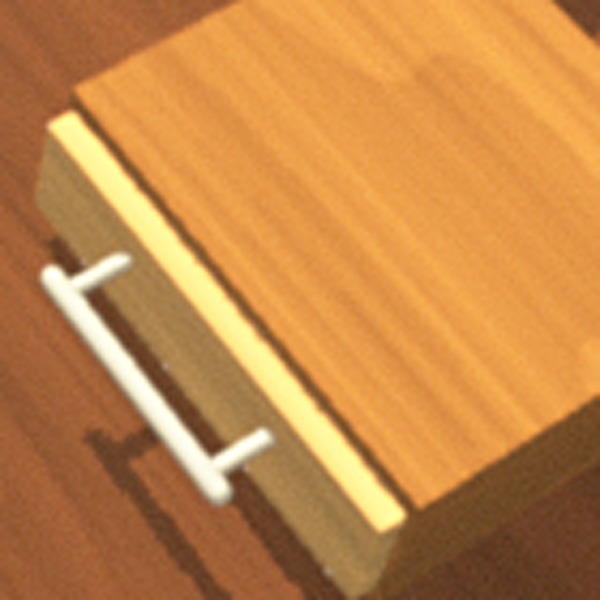

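```bash
python3 -c "
from cell import manip
print(manip.close_job())"
```

```text
the job is handed in; nothing more can be done
None
```

The job is finished and handed in after about 46.5 s of the 192 s allowed.

- **Sweeping:** I swept all five support pieces into the chip tray with the brush, in two passes. The brush is back on the bench on its bristles at its old spot. The last pictures show an empty deck and all five pieces in the tray.
- **Sanding:** I ran the block from the clipped end to the square end and back. Its centre travelled from about y = +80 mm to −82 mm and back to +83 mm, so the sole covered the whole seam. Readings put the contact force between 4 and 6.5 N. The block stayed within about 0.5 mm of the seam, except early in the first pass, where it drifted 2.4 mm to one side, then 1.6 mm to the other, before settling. I did not redo that stretch.
- **Drawer:** The block, flat on its sole, and the pack lie side by side on the drawer floor. The block got knocked about 13 mm towards the front panel while I was fetching the pack. It stayed flat and clear, so I left it there.
- **Closing:** I pushed the drawer until it hit a hard stop at about 10 N. The stop came about 16 mm earlier than I had estimated. The pictures show the back of the front panel flush with the unit's front, so I take it as fully shut.

In the last pictures the batteries, caliper, glue and driver stand where they started.

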